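Stow the stapler and slide the supply tray home

ROBOT

A 7-joint arm with a two-finger parallel gripper is mounted at the origin on the work surface. World frame = base frame: x ahead of the robot, y to its left, z up, the work surface at z = 0. Lengths are in m, angles in rad, forces in N, time in s.
With the tool pointing down it reaches from about 0.35 to 0.9 m from the base axis. Payload 8.1 kg.
Tool frame: the origin (TCP) lies at the very end of the fingers, on their centre line; the grasp point (between the pads) lies 19 mm behind it; x points along the fingers, y is the direction in which the jaws open and shut, and the axes are right-handed (so a half turn about x gives the same grasp; the last joint's range is limited). The gripper opens to 92 mm and grips with 3 to 60 N. Pads are 19 mm wide; open, the fingers measure 130 mm over their backs; the gripper's body (75 mm by 190 mm) begins 47 mm behind the grasp point.
Start: joints at [1.097, 0.434, 0.025, 1.573, -0.012, 1.134, -0.075], TCP at [0.226, -0.583, 0.227] pointing down, gripper open.
Joint ranges: [-2.62, 2.62], [-0.44, 2.09], [-1.27, 1.32], [0.08, 2.57], [-1.32, 4.46], [0.12, 2], [-2.74, 2.74]. Speed limits (rad/s): [2.22, 2.22, 3.01, 3.01, 3.14, 3.14, 3.14].

INTERFACE

Orientations are given as a rotation vector (axis times angle).
In Python, from cell import arm gives the robot as it stands.
- The arm moves only by the tool servo_tool, never from a script. Its argument "plan" is a list of rows, each a list of 2 entries, a list of its own where there are three numbers: the shift along the world's x, y, z in cm, then the turn, a rotation vector about the world's x, y, z in degrees. A call has 1 to 12 rows; each row is the pose to reach, as a shift and turn from the pose measured when the call began; what a row does not reach only later rows make up. A row lasts 1/10 s, in which the tool goes at most 50 mm and 8.59 degrees, less where a joint would pass 70% of its speed; a pose out of reach is approached as far as the arm can. A call with a gripper value outside its range is refused whole. "grip" is the opening, from 0 (shut) to 1 (fully open), set as the call begins (left out, the last holds). The fingers move at their own pace and stop on an object; "squeeze" is the grip in N (left out, the last holds). Time passes only in rows, so rows that repeat a pose let the fingers close. It gives the time, the measured TCP pose, the force and the opening at its end, in the units of the state.
- arm.observe(): the state, without advancing time (a new reading comes with each control period).
- arm.get_image(name): name is "scene" or "top"; returns a dict with "frame" (384x512x3 uint8, blue, green, red), "fx", "fy", "cx", "cy" (pixels), "position" and "rotation" of the camera in the world. Camera axes: x right, y down, z forward; pixel columns grow to the right and rows downward; lengths in m; the calibration is good to about 2 mm. A picture is of the moment at which its call begins. There is no depth.
- arm.sign_off(): hands the job in, once; it reports no verdict.
Trained networks look in a picture, given as the dict that the camera call returned (one of the last four; its "shot" number tells which), for a name from the list of things; names that differ only in an ending like _2 or _b are one class to them, and where a whole thing is asked for, a point or a joint stands for the part that bears it (a point fixed in the world has none). Each returns a list of dicts, best first, with "score" (0 to 1); they miss things now and then, are a little off and sometimes report something else, mostly with a low value. They report only what shows in the picture. A call takes as long as a camera call. They do not tell look-alikes from the thing itself.
- arm.search_frame(picture, query): "at" ([column, row] in pixels, amid what is visible of it).
- arm.trace(picture, query): "pixels" (384x512 bool, what is visible of it) and "at" ([column, row] in pixels, amid what is visible of it).
The state is a dict: "clock": time; "joints": joint angles; "dq": joint speeds; "joint_efforts": joint torques, N m; "position": TCP position; "ee_rot": TCP orientation; "force": force on the tool from outside, world axes, zero at the start; "ft_torque": the same for the moment, N m; "width": opening from 0.0 (shut) to 1.0 (fully open).
Only numpy, scipy, OpenCV 4.12 (cv2) and the standard library are available. Lean on these libraries where they do the work, as an engineer would, in place of code of your own. Each camera call takes 0.05 s, during which the arm holds its last target.

TASK

Set the stapler gently on its base inside the loose open tray on the desk. Then slide that tray, handle last, into the empty bay of the desk unit (the projecting guide rail helps to line it up) until it is fully home, its front flush with the bay's mouth like the tray next door. The stapler must stay in the tray; leave the hole punch, tape roll and pen cup where they stand.

Things in the scene. Friction and masses are not known exactly. Their poses are not given: they have to be found in the camera images.
- stapler_centre (a point): Centre of the stapler, 23 mm above its underside. Black and steel desk stapler, 115 mm long (own x), 30 mm wide (own y), 46 mm high, about 0.2 kg, standing on its base (own z up) on the open desk. It may lie in the tray either way round.
- tray_centre (a point): Centre of the loose open-topped grey plastic tray, half-way up (20 mm above its underside, which rests on the desk). Tray 160 mm long (own x), 140 mm wide (own y), 40 mm high, walls and floor 4 mm, about 0.3 kg. Its front, with the handle, faces its own -x; its plain rear end, own +x, goes into the bay first.
- tray_front (a point): Middle of the tray's outer front face, 20 mm above the desk (own -x end, 80 mm from the tray's centre; same axes as the tray).
- tray_handle (a point): Middle of the tray's handle as seen from the side, 26 mm above the desk and 30 mm ahead of the tray's front face. The handle is an upright grey fin on the middle of the front, 16 mm thick (tray y), standing out 50 mm (tray x), from 6 to 46 mm above the desk; pinch it from above across its thickness. Same axes as the tray.
- bay_mouth (a point): On the desk, middle of the mouth of the empty bay of the fixed beech desk unit; own x points into the bay, z up. Bay 145 mm wide (y -72.5 to 72.5 mm), 160 mm deep to a solid back wall, 62 mm high under a 12 mm roof; its floor is the desk. With the loose tray against the back wall its front is level with the mouth. The divider at -y has a small flared lead-in lip before the mouth.
- rail_end (a point): Outer end of the guide rail, on its inner face, half-way up. The bay's wall on the +y side, towards the robot, carries on 62 mm in front of the mouth as this rail: 35 mm high, 12 mm thick, inner face at bay y = 72.5 mm, level with the bay's inner wall. Axes as the bay mouth.
- next_tray (a point): Centre of the identical fixed tray that sits fully home in the next bay, 157 mm towards bay -y, its handle sticking out 50 mm; not to be moved. A grey index box, its top 136 mm above the desk, stands at the back of the roof above it. Axes as the bay mouth.
- punch: Bystander: steel two-hole punch, about 100 x 115 x 60 mm, at the far right part of the desk. Origin under its centre.
- tape: Bystander: roll of tape, 90 mm across, 24 mm high, lying flat at the far right part of the desk. Origin under its centre.
- pencup: Bystander: empty grey pen cup, 72 mm across, 95 mm high, at the far right part of the desk. Origin under its centre.
- tray: The loose tray; origin under its centre, on the desk; axes as at its centre.
- stapler: The stapler; origin under its centre; axes as at its centre.
Things that resemble listed ones, but are neither listed nor needed, are in the scene too. Several things look just like the stapler: the one meant starts nearest to the robot's base.

How it is judged:
By the outcome, as a careful person would: the job done as asked, in the order asked, and still so for the second after the job is handed in, with the robot touching nothing.
It also fails if it takes over 54 s, if anything falls off the work surface, if the arm or the gripper's body presses on something with over 40 N, if the wrist force passes 120 N, or if a joint passes its speed limit or range.

## Working session

There is one attempt and no reset: what is moved stays moved. The work goes in short steps, Python scripts to look and compute and a tool call to move; the robot and the scene stay as the last step left them, time stands still between calls to the robot, and variables do not carry over. Pictures are saved under pics/ and viewed, and the job is handed in when it is done.

Besides the shell and the picture viewer there is one more tool, called as name(argument=value, ...) on one line, values as JSON. servo_tool: Moves the arm, as the interface text tells. Its arguments: {"type":"object","properties":{"plan":{"type":"array","items":{"type":"array"}},"grip":{"type":"number"},"squeeze":{"type":"number"}},"required":["plan"]}

```bash
mkdir -p pics; ls; cat > h.py <<'E'
import numpy as np,cv2
from cell import arm
def ray(im,px,z):
    R=np.array(im["rotation"]);p=np.array(im["position"])
    d=R@np.array([(px[0]-im["cx"])/im["fx"],(px[1]-im["cy"])/im["fy"],1.])
    return p+d*(z-p[2])/d[2]
def proj(im,P):
    R=np.array(im["rotation"]);p=np.array(im["position"])
    c=R.T@(np.array(P,float)-p)
    return np.array([im["fx"]*c[0]/c[2]+im["cx"],im["fy"]*c[1]/c[2]+im["cy"]])
E
python3 - <<'E'
from h import *
print(arm.observe())
for n in("scene","top"):
    im=arm.get_image(n);cv2.imwrite(f"pics/{n}0.png",cv2.resize(im["frame"],(800,600),interpolation=cv2.INTER_CUBIC))
    print(n,im["position"],im["fx"],np.round(im["rotation"],3).tolist())
    for q in("stapler","tray","tray_handle","rail_end","bay_mouth","next_tray","punch","tape","pencup"):
        try:
            for r in arm.search_frame(im,q): print(q,r["score"],np.round(r["at"],1),np.round(ray(im,r["at"],0.023),3))
        except Exception as e: print(q,e)
E
```

```text
pics
{'clock': 0.0, 'joints': array([ 1.09735756,  0.43523828,  0.02494272,  1.5740981 , -0.01162124,
        1.13400284, -0.07509254]), 'dq': array([-6.09343996e-05,  9.77639951e-04,  8.15441413e-04, -2.52038782e-04,
       -6.24261014e-05, -5.15225918e-05,  1.01609134e-03]), 'joint_efforts': array([-1.14885705e-03, -6.67854023e+01,  9.84399877e-01, -3.14460611e+01,
       -6.06582407e-02,  4.31160873e-02,  1.23267605e-04]), 'position': array([ 0.22627998, -0.58204449,  0.22593473]), 'ee_rot': array([ 2.01911204,  0.38035696, -2.01994655]), 'force': array([-0.0139154 ,  0.3007511 ,  0.78797927]), 'ft_torque': array([ 0.02572446, -0.0082571 , -0.05503198]), 'width': 1.0018809486437499}
scene [ 1.31048746 -0.28707989  1.19774222] 381.79372960521874 [-2.044, -1.713, 0.51]
stapler invalid index to scalar variable.
tray invalid index to scalar variable.
tray_handle invalid index to scalar variable.
rail_end invalid index to scalar variable.
bay_mouth invalid index to scalar variable.
next_tray invalid index to scalar variable.
punch invalid index to scalar variable.
tape invalid index to scalar variable.
pencup invalid index to scalar variable.
top [ 0.33643992 -0.17834927  1.41028389] 387.70479735760966 [-2.147, 2.094, -0.174]
stapler invalid index to scalar variable.
tray invalid index to scalar variable.
tray_handle invalid index to scalar variable.
rail_end invalid index to scalar variable.
bay_mouth invalid index to scalar variable.
next_tray invalid index to scalar variable.
punch invalid index to scalar variable.
tape invalid index to scalar variable.
pencup invalid index to scalar variable.
```

Camera rotation is a rotation vector; fix that.

```bash
sed -i 's/R=np.array(im\["rotation"\])/R=Rot.from_rotvec(im["rotation"]).as_matrix()/; 1a from scipy.spatial.transform import Rotation as Rot' h.py
python3 - <<'E'
from h import *
for n in("scene","top"):
    im=arm.get_image(n);cv2.imwrite(f"pics/{n}0.png",cv2.resize(im["frame"],(800,600),interpolation=cv2.INTER_CUBIC))
    for q in("stapler","tray","tray_handle","rail_end","bay_mouth","next_tray","punch","tape","pencup"):
            for r in arm.search_frame(im,q): print(n,q,round(r["score"],2),np.round(r["at"],1),np.round(ray(im,r["at"],0.023),3))
E
```

```text
scene stapler 0.85 [176.7 228. ] [ 0.657 -0.472  0.023]
scene stapler 0.79 [179.3 192.3] [ 0.511 -0.454  0.023]
scene stapler 0.79 [122.4 190.8] [ 0.467 -0.661  0.023]
scene stapler 0.7 [211.2 183.3] [ 0.492 -0.335  0.023]
scene stapler 0.54 [397.  179.2] [0.597 0.35  0.023]
scene tray 0.62 [295.7 171.6] [ 0.496 -0.013  0.023]
scene tray_handle 0.6 [296.1 176.5] [ 0.518 -0.017  0.023]
scene rail_end 0.83 [394.6 182.4] [0.609 0.336 0.023]
scene bay_mouth 0.72 [400.3 177. ] [0.59  0.366 0.023]
scene next_tray 0.87 [398.5 177.1] [0.589 0.359 0.023]
scene next_tray 0.64 [295.2 172.6] [ 0.5   -0.016  0.023]
scene punch 0.83 [230.5 235.5] [ 0.718 -0.293  0.023]
scene punch 0.46 [399.  175.4] [0.582 0.364 0.023]
scene tape 0.77 [315.3 241.8] [ 0.792 -0.014  0.023]
scene tape 0.25 [295.3 174.1] [ 0.507 -0.018  0.023]
top stapler 0.65 [302.9 230. ] [ 0.469 -0.348  0.023]
top stapler 0.6 [337.7 224.9] [ 0.49  -0.472  0.023]
top stapler 0.6 [389.7 235.3] [ 0.458 -0.656  0.023]
top stapler 0.54 [337.6 180.2] [ 0.654 -0.474  0.023]
top stapler 0.53 [288.3 164.7] [ 0.709 -0.293  0.023]
top stapler 0.43 [107.5 190.7] [0.595 0.367 0.023]
top tray 0.6 [210.2 219.5] [ 0.499 -0.014  0.023]
top tray 0.16 [300.5 226. ] [ 0.483 -0.339  0.023]
top tray_handle 0.59 [211.1 217.9] [ 0.505 -0.017  0.023]
top rail_end 0.89 [115.3 191.1] [0.595 0.338 0.023]
top bay_mouth 0.59 [111.  187.8] [0.607 0.355 0.023]
top next_tray 0.82 [108.5 189.4] [0.6   0.364 0.023]
top punch 0.4 [211.5 218.6] [ 0.502 -0.019  0.023]
top pencup 0.72 [254.9 154.3] [ 0.746 -0.169  0.023]
```

View pics/scene0.png

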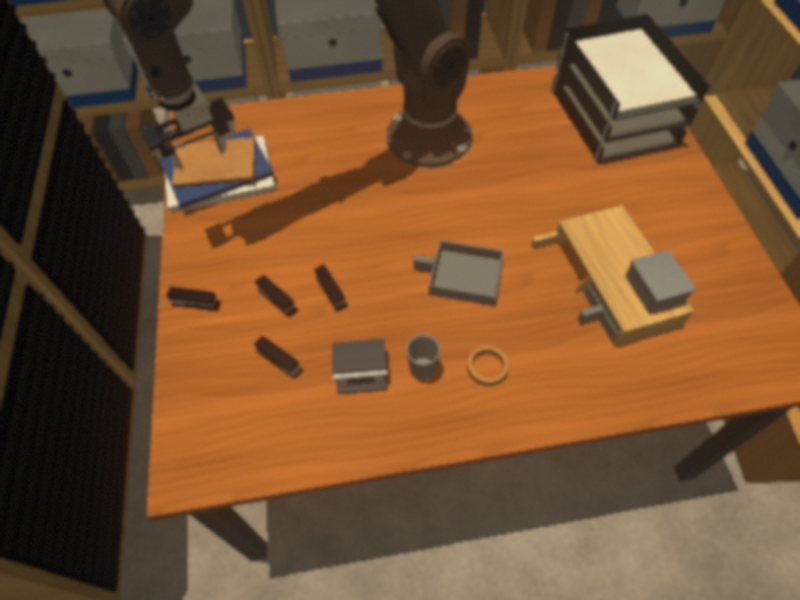

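View pics/top0.png

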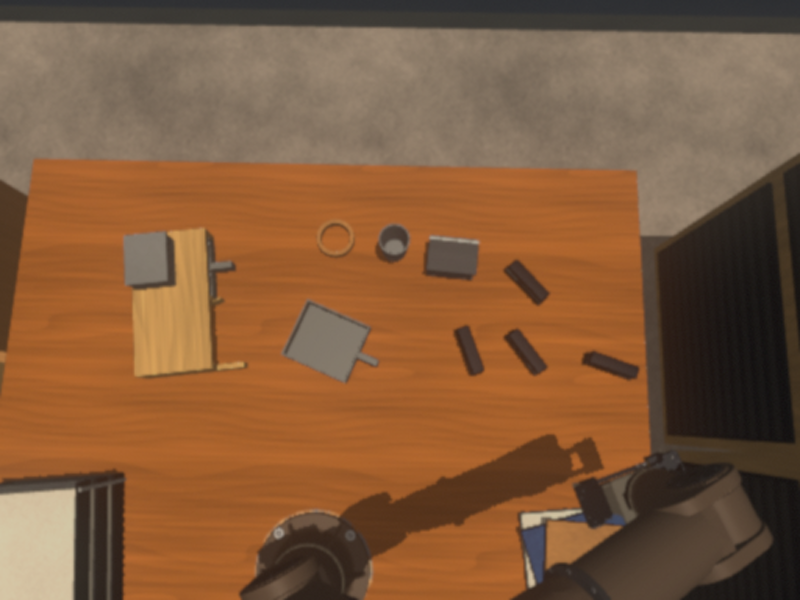

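The scene view shows four look-alike staplers and the open tray with its handle to the left. The beech unit is on the right with its rail on the robot side. Stapler candidates in the 512x384 top picture are (303,230), (338,225), (338,180) and (390,235). They lie 0.58, 0.68, 0.81 and 0.80 m from the base, so (303,230) is the one. Next I'll take a close crop and fit poses.

```bash
cat > fit.py <<'E'
from h import *
from scipy.optimize import minimize
def box(c0,c1): return np.array([[x,y,z] for x in(c0[0],c1[0]) for y in(c0[1],c1[1]) for z in(c0[2],c1[2])])
TRAY=[box((-.08,-.07,0),(.08,.07,.04)),box((-.13,-.008,.006),(-.08,.008,.046))]
STAP=[box((-.0575,-.015,0),(.0575,.015,.046))]
def tf(p,B,z0=0):
    c,s=np.cos(p[2]),np.sin(p[2]); return np.c_[p[0]+c*B[:,0]-s*B[:,1],p[1]+s*B[:,0]+c*B[:,1],B[:,2]+z0]
S=4
def render(im,p,boxes,z0=0):
    m=np.zeros((384*S,512*S),np.uint8)
    for B in boxes:
        q=np.array([proj(im,P) for P in tf(p,B,z0)]); 
        cv2.fillConvexPoly(m,cv2.convexHull(np.round((q+.5)*S-.5).astype(np.int32)),1)
    return cv2.resize(m.astype(np.float32),(512,384),interpolation=cv2.INTER_AREA)
def iou(im,mask,p,boxes,z0=0):
    r=render(im,p,boxes,z0);return np.minimum(r,mask).sum()/np.maximum(r,mask).sum()
def fit(views,p0,boxes,z0=0):
    f=lambda p:-sum(iou(im,m,p,boxes,z0) for im,m in views)
    best=None
    for a in p0[2]:
        r=minimize(f,[p0[0],p0[1],a],method="Nelder-Mead",options=dict(initial_simplex=[[p0[0],p0[1],a],[p0[0]+.02,p0[1],a],[p0[0],p0[1]+.02,a],[p0[0],p0[1],a+.3]],xatol=1e-4,fatol=1e-4,maxiter=150))
        if best is None or r.fun<best.fun: best=r
    return best.x,-best.fun/len(views)
def near(im,q,P,tol=25):
    c=proj(im,P); L=[r for r in arm.trace(im,q)]
    L=[r for r in L if np.hypot(*(np.array(r["at"])-c))<tol]
    return L[0]["pixels"].astype(np.float32) if L else None
E
python3 - <<'E'
from fit import *
ims={n:arm.get_image(n) for n in("scene","top")}
def do(q,P,boxes,angs):
    V=[]
    for n,im in ims.items():
        m=near(im,q,P)
        print(q,n,None if m is None else m.sum())
        if m is not None:V.append((im,m))
    for sub in ([V]+[[v] for v in V]): print(q,*fit(sub,(P[0],P[1],angs),boxes))
do("stapler",(.469,-.345,.023),STAP,[0,.8,1.6,2.4])
do("tray",(.5,-.01,.02),TRAY,[0.4,1.2,2,2.8])
for n,im in ims.items():
    for q in("next_tray","bay_mouth","rail_end"):
        for r in arm.trace(im,q)[:2]:
            ys,xs=np.nonzero(r["pixels"]);print(n,q,r["score"],r["at"],xs.min(),xs.max(),ys.min(),ys.max(),len(xs))
im=ims["top"]["frame"]
cv2.imwrite("pics/c_st.png",cv2.resize(im[200:260,270:350],(800,600),interpolation=cv2.INTER_CUBIC))
cv2.imwrite("pics/c_bay.png",cv2.resize(im[135:255,75:235],(800,600),interpolation=cv2.INTER_CUBIC))
im=ims["scene"]["frame"]
cv2.imwrite("pics/c_bays.png",cv2.resize(im[120:228,320:464],(800,600),interpolation=cv2.INTER_CUBIC))
E
```

```text
stapler scene 307.0
stapler top 287.0
stapler [ 0.49004853 -0.33785216  0.36008051] 0.8453180193901062
stapler [ 0.4916273  -0.33887626  3.50504769] 0.8739941716194153
stapler [ 0.48894439 -0.33678492  3.49906876] 0.842510998249054
tray scene 1692.0
tray top 1841.0
tray [ 0.50435893 -0.00764241  1.18446931] 0.9467480182647705
tray [ 0.50668327 -0.00874025  1.18234098] 0.9452926516532898
tray [ 0.503049   -0.00681484  1.18005632] 0.959473192691803
scene next_tray 0.57 [397.6, 176.0] 341 443 133 221 4831
scene bay_mouth 0.87 [397.1, 175.2] 340 444 133 221 4949
scene rail_end 0.79 [396.2, 181.2] 341 443 133 221 4727
scene rail_end 0.36 [316.1, 226.4] 299 324 222 247 301
top next_tray 0.63 [104.6, 189.7] 79 157 146 241 5097
top bay_mouth 0.55 [110.4, 189.9] 78 152 146 242 5169
top rail_end 0.72 [254.5, 155.2] 241 261 143 167 403
```

View pics/c_st.png

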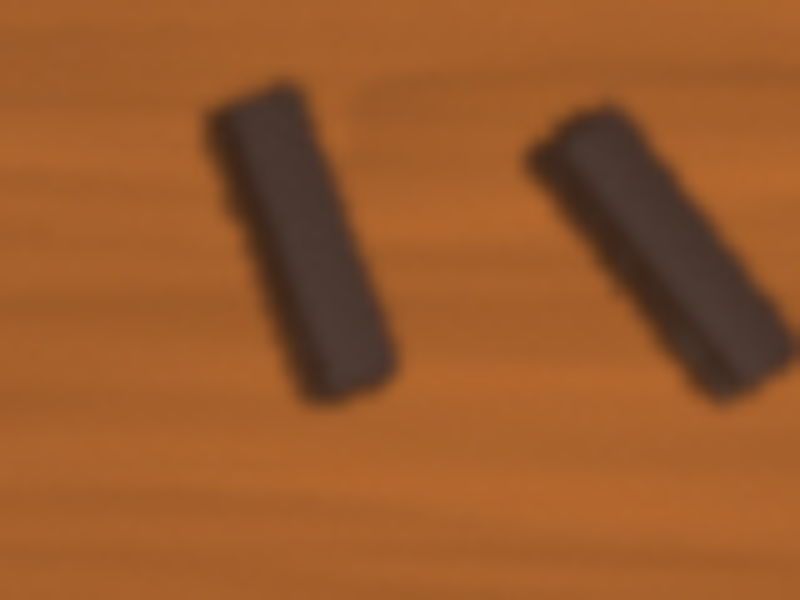

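View pics/c_bay.png

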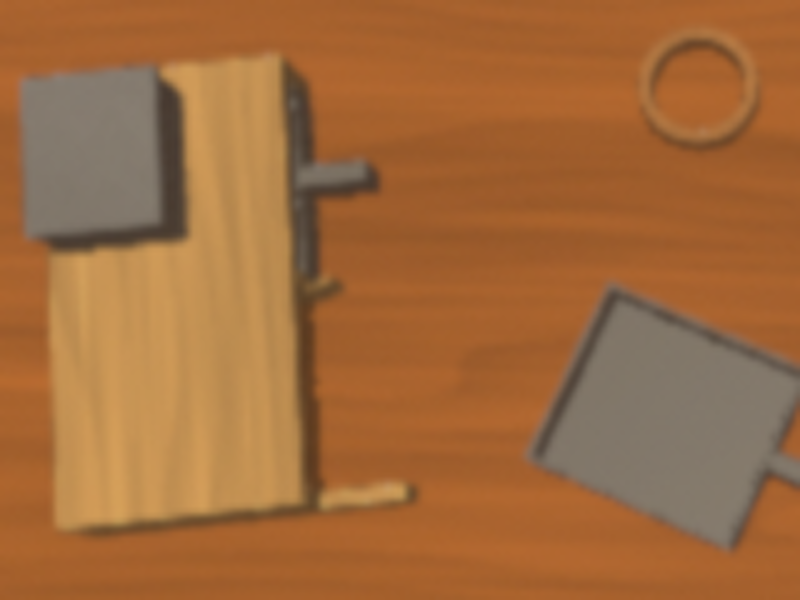

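View pics/c_bays.png

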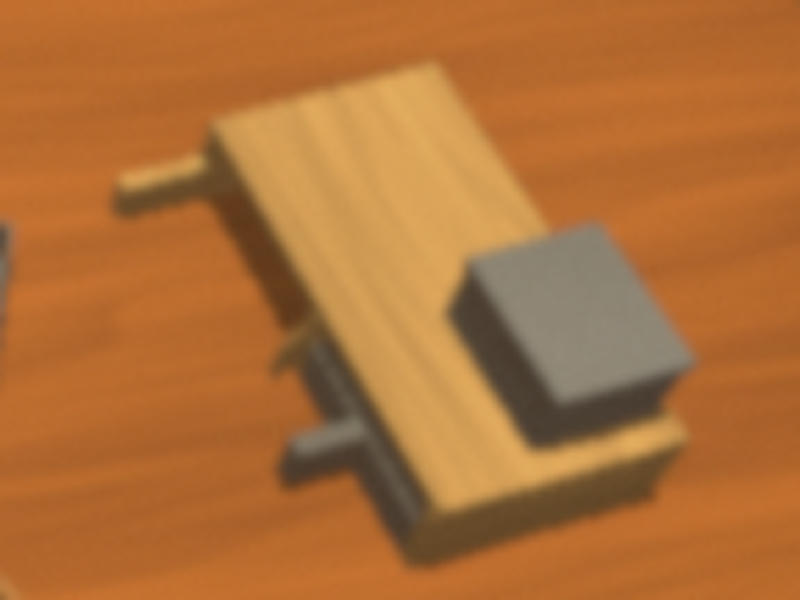

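The crop shows the chosen stapler upright with clear space for the jaws. The bay crops show the rail end at about (157,233) in the top picture and the roof's front edge from (131,146) to (136,236). I'll fit the bay pose to these corners.

```bash
cat > bayfit.py <<'E'
from fit import *
from scipy.optimize import least_squares
ims={n:arm.get_image(n) for n in("scene","top")}
T=lambda u,v:(75+u/5-.4,135+v/5-.4)
Sc=lambda u,v:(320+u/5.5556-.4,120+v/5.5556-.4)
obs=[("top",T(282,54),(0,-.2415,.074)),("top",T(307,504),(0,.0845,.074)),
("top",T(408,484),(-.062,.0725,.035)),("top",T(410,500),(-.062,.0845,.035)),
("top",T(370,160),(-.050,-.165,.046)),("top",T(372,182),(-.050,-.149,.046)),
("scene",Sc(212,124),(0,.0845,.074)),("scene",Sc(430,514),(0,-.2415,.074)),
("scene",Sc(117,180),(-.062,.0845,.035)),("scene",Sc(118,192),(-.062,.0725,.035)),
("scene",Sc(286,448),(-.050,-.149,.046)),("scene",Sc(290,463),(-.050,-.165,.046))]
def res(p):
    return np.concatenate([proj(ims[n],tf(p,np.array([P]))[0])-px for n,px,P in obs])
r=least_squares(res,[.5,.28,1.57],loss="soft_l1")
print(r.x,np.round(r.fun.reshape(-1,2),1).tolist())
p=r.x
L=[box((-.062,.0725,0),(0,.0845,.035)),box((0,-.2415,0),(.172,.0845,.074)),box((-.05,-.165,.006),(0,-.149,.046))]
for n,(x0,x1,y0,y1) in dict(top=(75,235,135,255),scene=(320,480,115,235)).items():
    im=ims[n];f=cv2.resize(im["frame"][y0:y1,x0:x1],(800,600),interpolation=cv2.INTER_CUBIC)
    for B in L:
        q=np.array([proj(im,P) for P in tf(p,B)]); q=((q-[x0,y0]+.5)*5-.5).astype(int)
        for i in range(8):
            for k in(1,2,4):
                if not i&k: cv2.line(f,tuple(map(int,q[i])),tuple(map(int,q[i|k])),(0,255,0),1)
    for B in TRAY:
        q=np.array([proj(im,P) for P in tf([.5044,-.0076,1.182],B)]); q=((q-[x0,y0]+.5)*5-.5).astype(int)
        for i in range(8):
            for k in(1,2,4):
                if not i&k: cv2.line(f,tuple(map(int,q[i])),tuple(map(int,q[i|k])),(255,255,0),1)
    cv2.imwrite(f"pics/ov_{n}.png",f)
E
python3 bayfit.py
```

```text
[0.51658143 0.24571254 1.69376688] [[0.6, -0.6], [-0.4, -0.4], [-0.1, -0.6], [-0.3, -0.5], [-0.0, -0.7], [-0.2, -0.8], [-1.1, -0.7], [0.6, -0.2], [-0.8, -0.6], [0.3, -0.4], [-1.1, -2.4], [0.2, -1.4]]
```

View pics/ov_top.png

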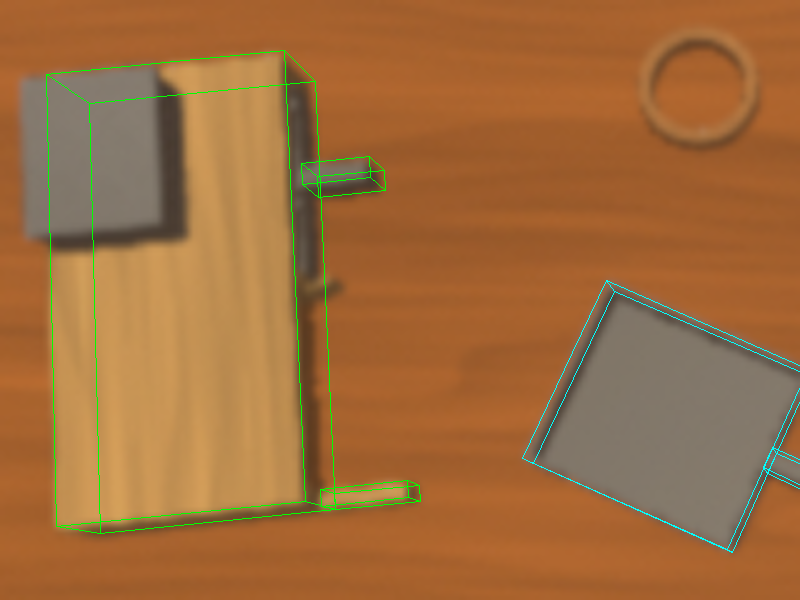

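View pics/ov_scene.png

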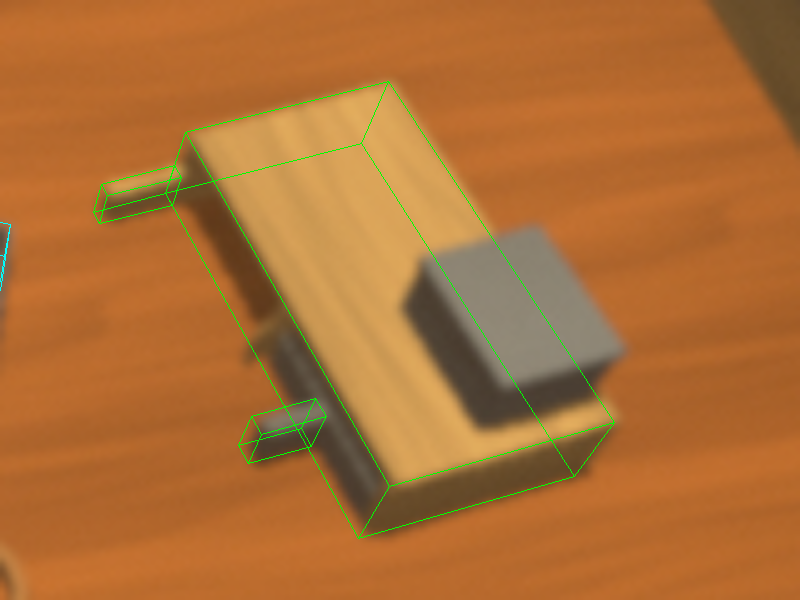

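The overlays match both views within about 1 px: bay at (0.516, 0.246) with yaw 97°, tray at (0.504, -0.008) with yaw 67.7°. Now I'll work out the approach to the stapler.

```bash
cat > tool.py <<'E'
from h import *
def st():
    o=arm.observe();R=Rot.from_rotvec(o["ee_rot"]).as_matrix();return o,R
def go(x,y,z,jaw):  # jaw = desired world yaw of tool y (mod pi)
    o,R=st(); cur=np.arctan2(R[1,1],R[0,1]); d=(jaw-cur+np.pi/2)%np.pi-np.pi/2
    # tool down with new yaw
    t=cur+d; X=np.array([0,0,-1.]);Y=np.array([np.cos(t),np.sin(t),0]);Rn=np.c_[X,Y,np.cross(X,Y)]
    rv=Rot.from_matrix(Rn@R.T).as_rotvec(degrees=True)
    print("t",round(float(o["clock"]),2),"pos",np.round(o["position"],4),"tilt",np.round(R[:,0],3),"jaw deg",np.degrees(cur).round(1),"J",np.round(o["joints"],2),"F",np.round(o["force"],1),"w",round(float(o["width"]),3))
    print("shift cm",np.round((np.array([x,y,z])-o["position"])*100,2),"turn deg",np.round(rv,2))
E
python3 -c "
from tool import *
go(.490,-.338,.15,.36+np.pi/2)"
```

```text
t 2.7 pos [ 0.2264 -0.5825  0.2267] tilt [-0. -0. -1.] jaw deg -68.8 J [ 1.1   0.43  0.03  1.57 -0.01  1.13 -0.08] F [-0.1  0.6 -0.5] w 0.999
shift cm [26.36 24.45 -7.67] turn deg [ 0.   -0.   -0.61]
```

servo_tool(plan=[[[4,4,-1],[0,0,0]],[[8,7.5,-2],[0,0,0]],[[12,11,-3],[0,0,-0.6]],[[16,15,-4.5],[0,0,-0.6]],[[20,18.5,-6],[0,0,-0.6]],[[24,22,-7],[0,0,-0.6]],[[26.4,24.4,-7.7],[0,0,-0.6]],[[26.4,24.4,-7.7],[0,0,-0.6]],[[26.4,24.4,-7.7],[0,0,-0.6]],[[26.4,24.4,-7.7],[0,0,-0.6]]], grip=0.65, squeeze=15)

```text
clock: 3.7
position: [0.4902, -0.3388, 0.1497]
ee_rot: [2.024, 0.369, -2.025]
force: [0.1, -0.7, 0.2]
width: 0.652
```

```bash
python3 - <<'E'
from tool import *
go(.490,-.338,.012,.36+np.pi/2)
from h import *
im=arm.get_image("scene");c=proj(im,(.49,-.338,.05)).astype(int);print(c)
cv2.imwrite("pics/a1.png",cv2.resize(im["frame"][c[1]-50:c[1]+40,c[0]-60:c[0]+60],(800,600),interpolation=cv2.INTER_CUBIC))
E
```

```text
t 3.7 pos [ 0.4902 -0.3388  0.1497] tilt [-0.001 -0.    -1.   ] jaw deg -69.3 J [ 0.56  0.46 -0.07  1.74  0.04  0.95 -0.73] F [ 0.1 -0.7  0.2] w 0.652
shift cm [ -0.02   0.08 -13.77] turn deg [ 0.02 -0.03 -0.04]
[209 178]
```

View pics/a1.png

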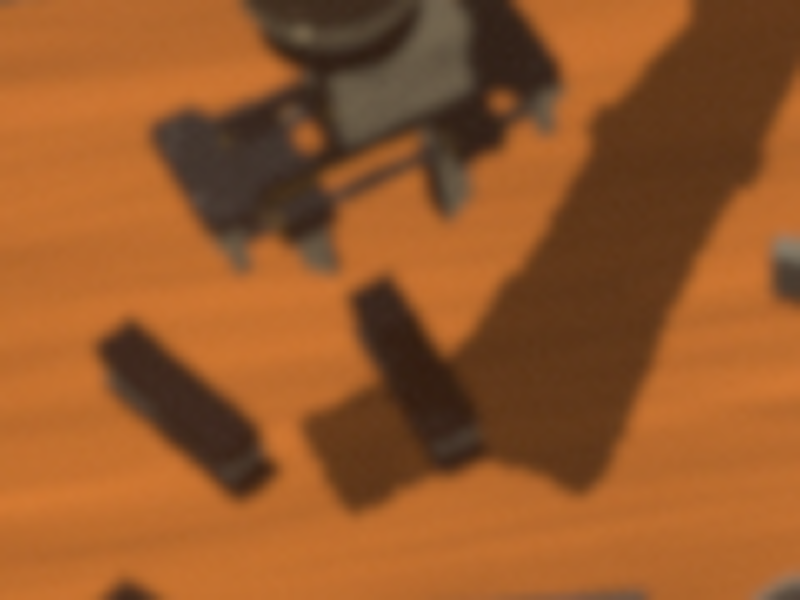

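The gripper sits above and behind the stapler in this view, with its jaws across it, at crop (400,370). Going down.

servo_tool(plan=[[[0,0.1,-4],[0,0,0]],[[0,0.1,-8],[0,0,0]],[[0,0.1,-11],[0,0,0]],[[0,0.1,-13],[0,0,0]],[[0,0.1,-13.8],[0,0,0]],[[0,0.1,-13.8],[0,0,0]],[[0,0.1,-13.8],[0,0,0]]])

```text
clock: 4.45
position: [0.4898, -0.3399, 0.013]
ee_rot: [2.026, 0.364, -2.025]
force: [0.0, 0.2, -0.3]
width: 0.647
```

servo_tool(plan=[[[0,0,0],[0,0,0]],[[0,0,0],[0,0,0]],[[0,0,0],[0,0,0]],[[0,0,0],[0,0,0]],[[0,0,0],[0,0,0]],[[0,0,0],[0,0,0]]], grip=0.0, squeeze=20)

```text
clock: 5.05
position: [0.4898, -0.3397, 0.0133]
ee_rot: [2.026, 0.365, -2.025]
force: [-1.1, 1.9, 5.8]
width: 0.326
```

servo_tool(plan=[[[0,0,1],[0,0,0]],[[0,0,3],[0,0,0]],[[0,0,6],[0,0,0]],[[0,0,9],[0,0,0]],[[0,0,10],[0,0,0]],[[0,0,10],[0,0,0]]])

```text
clock: 5.65
position: [0.4906, -0.3403, 0.1147]
ee_rot: [2.028, 0.362, -2.022]
force: [1.2, 0.2, -3.2]
width: 0.327
```

```bash
python3 - <<'E'
from tool import *
go(.5044,-.0076,.112,1.182+np.pi/2)
go(.5044,-.0076,.112,1.182)
for n in ("scene","top"):
    im=arm.get_image(n);c=proj(im,arm.observe()["position"]).astype(int)
    cv2.imwrite(f"pics/b_{n}.png",cv2.resize(im["frame"][c[1]-45:c[1]+45,c[0]-60:c[0]+60],(800,600),interpolation=cv2.INTER_CUBIC))
E
```

```text
t 5.65 pos [ 0.4906 -0.3403  0.1147] tilt [ 0.003 -0.003 -1.   ] jaw deg -69.5 J [ 0.56  0.5  -0.06  1.77  0.04  0.87 -0.74] F [ 1.2  0.2 -3.2] w 0.327
shift cm [ 1.38 33.27 -0.27] turn deg [ 0.11  0.25 47.22]
t 5.65 pos [ 0.4906 -0.3403  0.1147] tilt [ 0.003 -0.003 -1.   ] jaw deg -69.5 J [ 0.56  0.5  -0.06  1.77  0.04  0.87 -0.74] F [ 1.2  0.2 -3.2] w 0.327
shift cm [ 1.38 33.27 -0.27] turn deg [  0.25   0.1  -42.78]
```

View pics/b_scene.png

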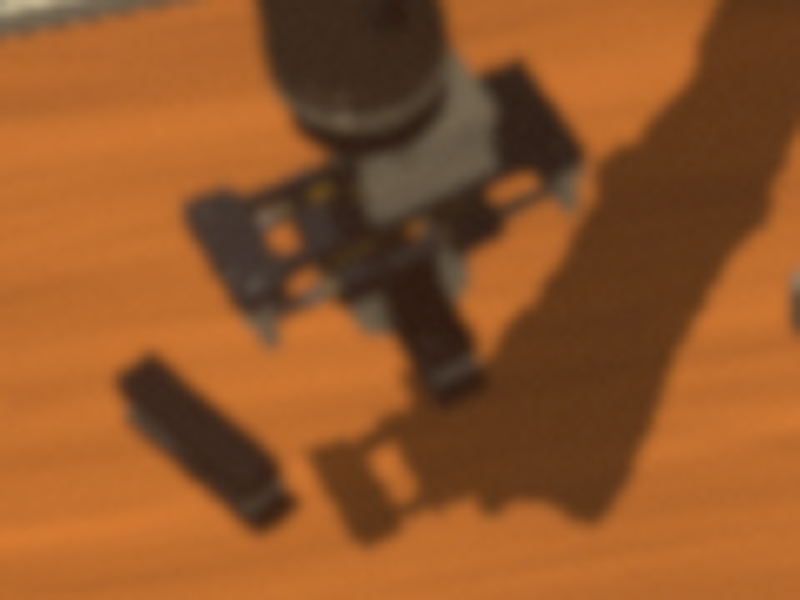

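View pics/b_top.png

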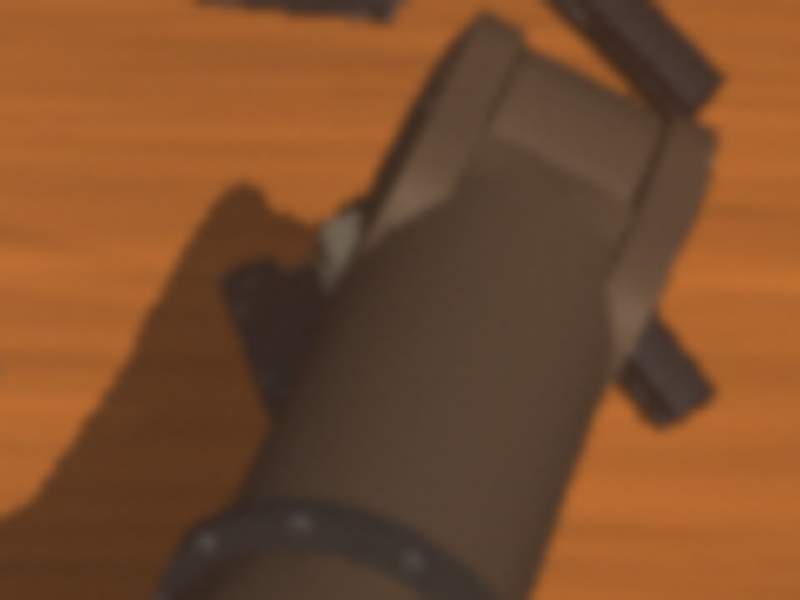

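The stapler hangs level between the fingers, at crop (430,320). I'm carrying it over the tray and turning it 47° to lie along the tray.

servo_tool(plan=[[[0.2,4,0],[0,0,6]],[[0.4,8,0],[0,0,12]],[[0.6,12,0],[0,0,18]],[[0.8,16,0],[0,0,24]],[[1,20,0],[0,0,30]],[[1.1,24,0],[0,0,36]],[[1.2,28,0],[0,0,42]],[[1.3,31,0],[0,0,46]],[[1.4,33,0],[0,0,47.2]],[[1.4,33.3,0],[0,0,47.2]],[[1.4,33.3,0],[0,0,47.2]],[[1.4,33.3,0],[0,0,47.2]]])

```text
clock: 6.95
position: [0.5026, -0.0076, 0.1113]
ee_rot: [1.489, 0.998, -1.493]
force: [-0.8, -0.5, -2.7]
width: 0.327
```

```bash
python3 - <<'E'
from tool import *
go(.5044,-.0076,.018,1.182+np.pi/2)
for n in ("scene","top"):
    im=arm.get_image(n);c=proj(im,arm.observe()["position"]).astype(int)
    cv2.imwrite(f"pics/c_{n}.png",cv2.resize(im["frame"][c[1]-45:c[1]+45,c[0]-60:c[0]+60],(800,600),interpolation=cv2.INTER_CUBIC))
E
```

```text
t 6.95 pos [ 0.5026 -0.0076  0.1113] tilt [-0.001 -0.002 -1.   ] jaw deg -22.4 J [ 0.17  0.4  -0.34  1.98  0.19  0.79 -0.67] F [-0.8 -0.5 -2.7] w 0.327
shift cm [ 0.18  0.   -9.33] turn deg [ 0.1  -0.07  0.11]
```

View pics/c_scene.png

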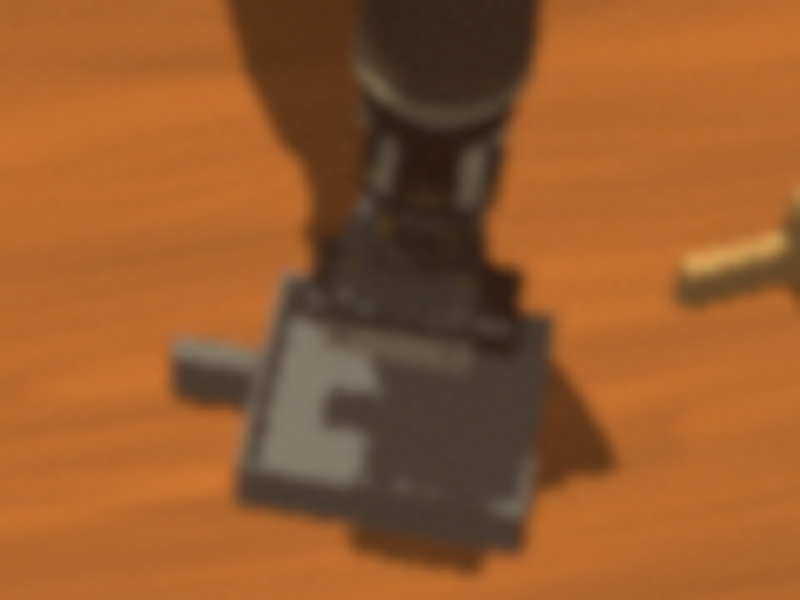

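The gripper is centred over the tray, which spans crop x 240–550. Lowering.

servo_tool(plan=[[[0.1,0,-3],[0,0,0]],[[0.1,0,-6],[0,0,0]],[[0.1,0,-8],[0,0,0]],[[0.1,0,-8.6],[0,0,0]],[[0.1,0,-8.8],[0,0,0]],[[0.1,0,-8.9],[0,0,0]],[[0.1,0,-8.9],[0,0,0]],[[0.1,0,-8.9],[0,0,0]]])

```text
clock: 7.85
position: [0.5045, -0.0078, 0.0236]
ee_rot: [1.491, 0.996, -1.491]
force: [-0.2, -0.2, -2.8]
width: 0.326
```

servo_tool(plan=[[[0,0,-0.1],[0,0,0]],[[0,0,-0.2],[0,0,0]],[[0,0,-0.3],[0,0,0]],[[0,0,-0.3],[0,0,0]]])

```text
clock: 8.25
position: [0.5044, -0.0078, 0.0205]
ee_rot: [1.491, 0.996, -1.491]
force: [1.2, -0.2, -2.3]
width: 0.329
```

servo_tool(plan=[[[0,0,-0.1],[0,0,0]],[[0,0,-0.2],[0,0,0]],[[0,0,-0.3],[0,0,0]],[[0,0,-0.3],[0,0,0]]])

```text
clock: 8.65
position: [0.5044, -0.0078, 0.0174]
ee_rot: [1.491, 0.996, -1.491]
force: [0.1, 0.7, -3.1]
width: 0.326
```

servo_tool(plan=[[[0,0,-0.1],[0,0,0]],[[0,0,-0.15],[0,0,0]],[[0,0,-0.15],[0,0,0]]])

```text
clock: 8.95
position: [0.5037, -0.0075, 0.0166]
ee_rot: [1.49, 0.996, -1.492]
force: [-6.6, 1.1, 12.6]
width: 0.324
```

Contact is made at TCP z = 0.0166, as expected with a 4 mm tray floor. Releasing.

servo_tool(plan=[[[0,0,0.05],[0,0,0]],[[0,0,0.05],[0,0,0]],[[0,0,0.05],[0,0,0]],[[0,0,0.05],[0,0,0]]], grip=0.55)

```text
clock: 9.35
position: [0.5039, -0.0076, 0.017]
ee_rot: [1.49, 0.996, -1.492]
force: [0.2, -0.6, 0.7]
width: 0.55
```

servo_tool(plan=[[[0,0,2],[0,0,0]],[[0,0,5],[0,0,0]],[[0,0,9],[0,0,0]],[[-1,-4,12],[0,0,0]],[[-2,-8,12],[0,0,0]],[[-4,-12,12],[0,0,0]],[[-6,-16,12],[0,0,0]],[[-6,-20,12],[0,0,0]],[[-6,-20,12],[0,0,0]]])

```text
clock: 10.25
position: [0.4426, -0.2137, 0.137]
ee_rot: [1.494, 0.989, -1.498]
force: [0.3, 1.1, -0.7]
width: 0.55
```

```bash
python3 - <<'E'
from fit import *
from tool import go
ims={n:arm.get_image(n) for n in("scene","top")}
for n,im in ims.items():
    c=proj(im,(.504,-.008,.02)).astype(int)
    cv2.imwrite(f"pics/d_{n}.png",cv2.resize(im["frame"][c[1]-36:c[1]+36,c[0]-48:c[0]+48],(800,600),interpolation=cv2.INTER_CUBIC))
V=[]
for n,im in ims.items():
    m=near(im,"tray",(.504,-.008,.02));print(n,m is not None and m.sum())
    if m is not None:
        m=cv2.morphologyEx(m,cv2.MORPH_CLOSE,np.ones((15,15)));V.append((im,m))
for s in [V]+[[v] for v in V]: print(*fit(s,(.504,-.008,[1.18]),TRAY))
go(.5,0,.1,1.182+np.pi/2)
E
```

```text
scene 1304.0
top 1634.0
[ 0.50487381 -0.00817408  1.17570386] 0.9444035291671753
[ 0.50664989 -0.00784357  1.17052094] 0.9580680131912231
[ 0.50389546 -0.00832587  1.17590384] 0.9418460726737976
t 10.45 pos [ 0.4442 -0.2063  0.137 ] tilt [ 0.    -0.001 -1.   ] jaw deg -22.3 J [ 0.56  0.34 -0.3   1.99  0.14  0.83 -0.2 ] F [ 0.3 -0.1  0.4] w 0.552
shift cm [ 5.58 20.63 -3.7 ] turn deg [0.07 0.01 0.06]
```

View pics/d_scene.png

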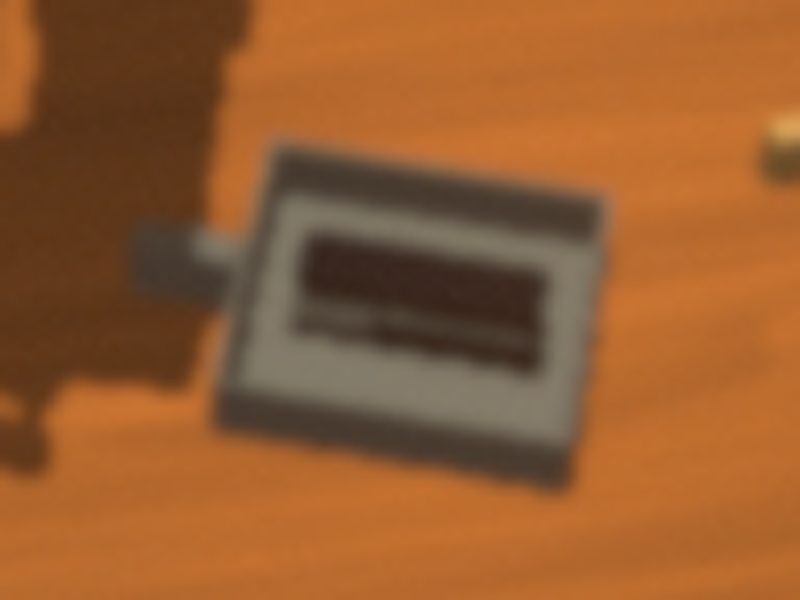

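View pics/d_top.png

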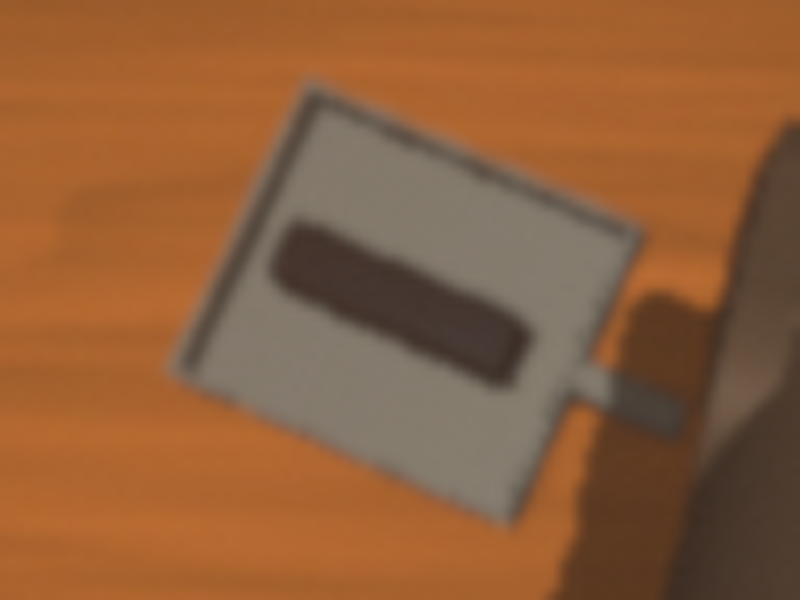

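The stapler stands upright in the middle of the tray in both views, and the tray has barely moved: (0.5045, -0.008), 67.5°. Now for the handle, pinched about 38 mm ahead of the front face at (0.459, -0.117).

```bash
python3 -c "
from tool import *
go(.4593,-.117,.014,1.178+np.pi/2)"
```

```text
t 10.45 pos [ 0.4442 -0.2063  0.137 ] tilt [ 0.    -0.001 -1.   ] jaw deg -22.3 J [ 0.56  0.34 -0.3   1.99  0.14  0.83 -0.2 ] F [ 0.3 -0.1  0.4] w 0.552
shift cm [  1.51   8.93 -12.3 ] turn deg [ 0.07  0.01 -0.17]
```

servo_tool(plan=[[[0.7,4,0],[0,0,0]],[[1.5,8,0],[0,0,0]],[[1.5,8.9,-2],[0,0,0]],[[1.5,8.9,-5],[0,0,0]],[[1.5,8.9,-8],[0,0,0]],[[1.5,8.9,-10.5],[0,0,0]],[[1.5,8.9,-12],[0,0,0]],[[1.5,8.9,-12.3],[0,0,0]],[[1.5,8.9,-12.3],[0,0,0]],[[1.5,8.9,-12.3],[0,0,0]]])

```text
clock: 11.45
position: [0.4598, -0.1168, 0.0147]
ee_rot: [1.489, 0.998, -1.489]
force: [0.4, -0.2, -0.9]
width: 0.549
```

servo_tool(plan=[[[0,0,0],[0,0,0]],[[0,0,0],[0,0,0]],[[0,0,0],[0,0,0]],[[0,0,0],[0,0,0]],[[0,0,0],[0,0,0]],[[0,0,0],[0,0,0]]], grip=0.0, squeeze=20)

```text
clock: 12.05
position: [0.4599, -0.1169, 0.0148]
ee_rot: [1.49, 0.997, -1.489]
force: [-0.2, 0.3, 2.8]
width: 0.168
```

```bash
python3 - <<'E'
from fit import *
from tool import go
ims={n:arm.get_image(n) for n in("scene","top")}
for n,im in ims.items():
    c=proj(im,(.48,-.05,.02)).astype(int)
    cv2.imwrite(f"pics/e_{n}.png",cv2.resize(im["frame"][c[1]-45:c[1]+45,c[0]-60:c[0]+60],(800,600),interpolation=cv2.INTER_CUBIC))
# target: tray ahead of mouth, aligned; TCP at tray x=-0.118
b=np.array([.5155,.2457]);a=1.692
u=np.array([np.cos(a),np.sin(a)]);
for d in (.16+.10,.16+.02,.16-.06): print(d,b-u*(d-.08+.118))
go(*(b-u*.298),.014,a+np.pi/2)
E
```

```text
0.26 [ 0.55153033 -0.05011382]
0.18 [0.54185776 0.02929929]
0.1 [0.53218518 0.10871239]
t 12.15 pos [ 0.4599 -0.1169  0.0149] tilt [ 0.002 -0.001 -1.   ] jaw deg -22.3 J [ 0.34  0.52 -0.26  2.13  0.26  0.53 -0.51] F [-0.1 -1.   3.4] w 0.177
shift cm [ 9.16  6.68 -0.09] turn deg [ 0.06  0.11 29.24]
```

View pics/e_scene.png

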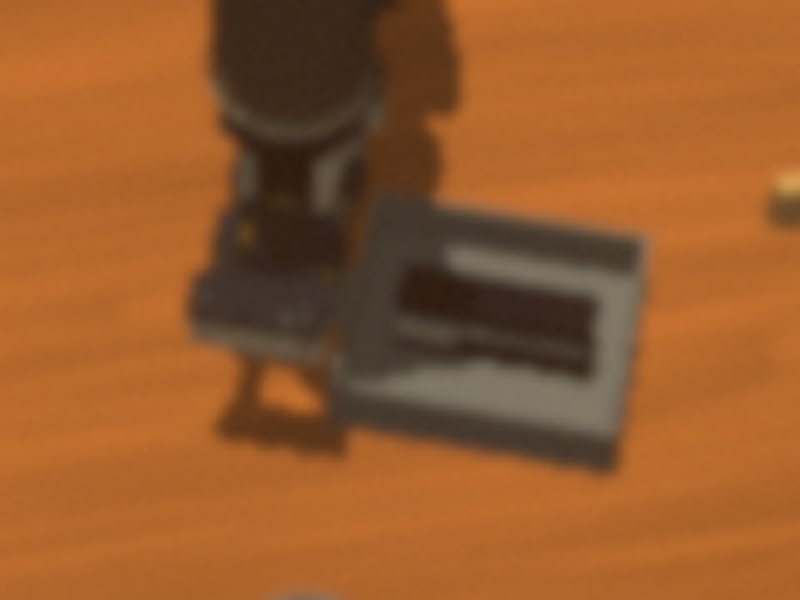

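The handle is pinched (opening about 16 mm) and the tray is undisturbed. Now I'll slide it to the staging pose in front of the bay, turning 29°.

servo_tool(plan=[[[0.5,0.4,0],[0,0,1.5]],[[1.3,0.9,0],[0,0,4.2]],[[2.1,1.5,0],[0,0,6.9]],[[2.9,2.1,0],[0,0,9.6]],[[3.7,2.7,0],[0,0,12.3]],[[4.5,3.3,0],[0,0,15]],[[5.3,3.9,0],[0,0,17.7]],[[6.1,4.5,0],[0,0,20.4]],[[6.9,5.1,0],[0,0,23]],[[7.7,5.7,0],[0,0,25.5]],[[8.5,6.3,0],[0,0,27.7]],[[9.2,6.7,0],[0,0,29.2]]], squeeze=30)

```text
clock: 13.35
position: [0.5502, -0.0527, 0.0149]
ee_rot: [1.115, 1.262, -1.123]
force: [-11.1, -10.5, 16.2]
width: 0.176
```

```bash
cat > look.py <<'E'
import sys
from fit import *
from tool import go
k=sys.argv[1]
ims={n:arm.get_image(n) for n in("scene","top")}
b=np.array([.5155,.2457]);a=1.692
L=[box((-.062,.0725,0),(0,.0845,.035))]
o=arm.observe();R=Rot.from_rotvec(o["ee_rot"]).as_matrix();yaw=np.arctan2(R[1,1],R[0,1])+np.pi/2
c=o["position"][:2]+.118*np.array([np.cos(yaw),np.sin(yaw)])
print("tray by tool",c,yaw,"bay frame",np.array([[np.cos(a),np.sin(a)],[-np.sin(a),np.cos(a)]])@(c-b),yaw-a)
V=[]
for n,im in ims.items():
    m=near(im,"tray",(*c,.02))
    if m is not None:
        m=cv2.morphologyEx(m,cv2.MORPH_CLOSE,np.ones((15,15)));V.append((im,m))
        x,s=fit([(im,m)],(*c,[yaw]),TRAY[:1]); print(n,x,s,np.array([[np.cos(a),np.sin(a)],[-np.sin(a),np.cos(a)]])@(x[:2]-b),x[2]-a)
for n,im in ims.items():
    cc=proj(im,(.52,.17,.02)).astype(int)
    x0,y0=max(cc[0]-64,0),cc[1]-48
    f=cv2.resize(im["frame"][y0:y0+96,x0:x0+128],(800,600),interpolation=cv2.INTER_CUBIC)
    cv2.imwrite(f"pics/{k}_{n}.png",f)
d=float(sys.argv[2]);u=np.array([np.cos(a),np.sin(a)])
go(*(b+u*(d-.118)),.0145,a+np.pi/2)
E
python3 look.py f -.15
```

```text
tray by tool [0.53709181 0.06570528] 1.6926012053617732 bay frame [-0.18128485  0.00032924] 0.000601205361773216
scene [0.53706698 0.06540546 1.70112201] 0.7910980582237244 [-0.18157947  0.00039013] 0.009122006432967344
top [0.53257347 0.0675534  1.71358271] 0.5950518846511841 [-0.17890399  0.00459098] 0.021582710627188417
t 13.55 pos [ 0.5515 -0.0514  0.0149] tilt [ 0.001 -0.003 -1.   ] jaw deg 6.9 J [ 0.27  0.62 -0.39  1.93  0.37  0.66 -0.23] F [-2.  -5.5  6.2] w 0.171
shift cm [-0.36  3.11 -0.04] turn deg [0.15 0.05 0.01]
```

View pics/f_top.png

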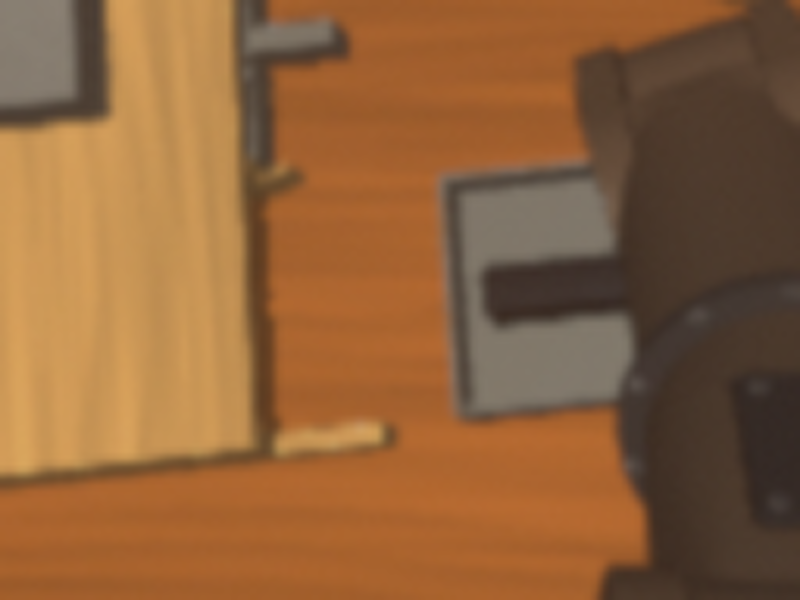

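View pics/f_scene.png

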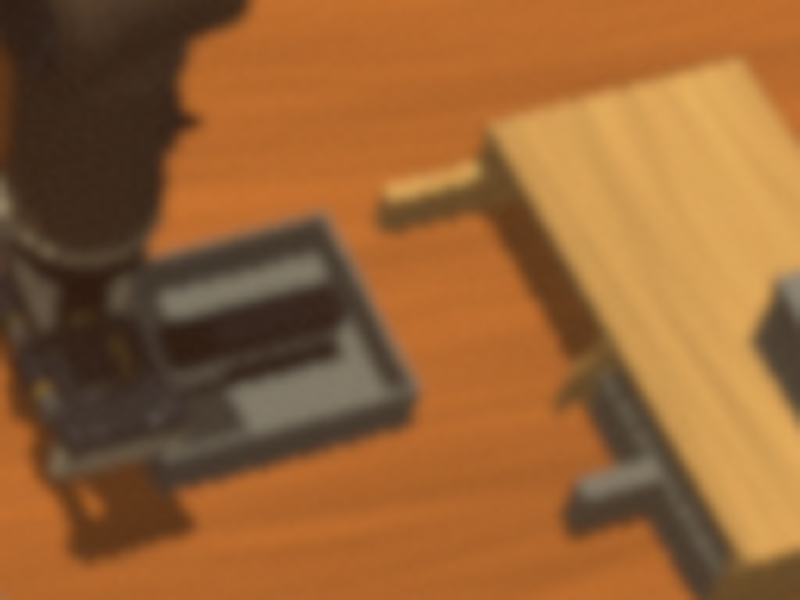

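The tray is staged about 4 cm from the rail, with the stapler still inside. In the top view the tray's near edge, at crop (460,415), looks close to the rail's inner line. I'll measure lateral clearance at sub-pixel level.

```bash
cat > edge.py <<'E'
from h import *
b=np.array([.5155,.2457]);a=1.692
u=np.array([np.cos(a),np.sin(a)]);v=np.array([-u[1],u[0]])
im=arm.get_image("top")
def prof(xs,ys,z):
    P=np.array([[proj(im,(*(b+u*x+v*y),z)) for y in ys] for x in xs],np.float32)
    return cv2.remap(im["frame"],P[...,0],P[...,1],cv2.INTER_CUBIC).astype(float).mean(0)
ys=np.arange(.055,.1001,.002)
for nm,xs,z in(("rail",np.linspace(-.05,-.012,20),.035),("tray",np.linspace(-.25,-.12,1) if 0 else np.linspace(-.12,-.1,10)-.0,.04)):
    p=prof(xs,ys,z);print(nm);print(np.c_[ys*1000,p].round(0).astype(int).tolist())
ys=-ys[::-1]
p=prof(np.linspace(-.12,-.105,10),ys,.04);print("tray far",np.c_[ys*1000,p].round(0).astype(int).tolist())
E
python3 edge.py
```

```text
rail
[[55, 46, 95, 163], [57, 45, 96, 163], [59, 45, 96, 164], [61, 46, 97, 165], [63, 46, 98, 167], [65, 47, 99, 168], [67, 49, 102, 170], [69, 56, 109, 174], [71, 64, 120, 179], [73, 75, 133, 187], [75, 83, 145, 197], [77, 87, 152, 203], [79, 87, 152, 202], [81, 84, 146, 195], [83, 76, 132, 177], [85, 64, 112, 156], [87, 53, 97, 145], [89, 47, 93, 150], [91, 45, 95, 161], [93, 46, 98, 168], [95, 46, 100, 172], [97, 46, 101, 174], [99, 47, 102, 175]]
tray
[[55, 81, 97, 116], [57, 80, 96, 115], [59, 79, 95, 115], [61, 79, 95, 115], [63, 80, 97, 116], [65, 82, 99, 118], [67, 84, 101, 120], [69, 84, 102, 121], [71, 80, 99, 122], [73, 72, 93, 121], [75, 61, 89, 127], [77, 52, 88, 140], [79, 48, 93, 156], [81, 47, 100, 170], [83, 48, 103, 177], [85, 48, 105, 180], [87, 49, 106, 182], [89, 48, 105, 181], [91, 48, 104, 180], [93, 48, 103, 178], [95, 47, 102, 176], [97, 47, 102, 175], [99, 47, 101, 174]]
tray far [[-99, 43, 91, 155], [-97, 44, 92, 157], [-95, 44, 92, 158], [-93, 44, 93, 159], [-91, 45, 93, 160], [-89, 45, 93, 160], [-87, 44, 93, 160], [-85, 44, 93, 160], [-83, 45, 93, 159], [-81, 45, 94, 161], [-79, 46, 95, 163], [-77, 46, 96, 165], [-75, 47, 97, 165], [-73, 49, 98, 165], [-71, 56, 99, 161], [-69, 66, 101, 155], [-67, 76, 102, 142], [-65, 81, 101, 127], [-63, 78, 92, 108], [-61, 69, 80, 94], [-59, 65, 75, 86], [-57, 66, 78, 89], [-55, 72, 84, 95]]
```

By the clean edges (far tray rim, inner rail edge) the tray sits 1.5–2.5 mm too close to the rail, so I'll bias by 1.8 mm while advancing to the rail.

servo_tool(plan=[[[0.2,0.2,0],[0,0,0]],[[0.15,0.7,0],[0,0,0]],[[0.1,1.3,0],[0,0,0]],[[0,1.9,0],[0,0,0]],[[-0.1,2.5,0],[0,0,0]],[[-0.15,2.8,0],[0,0,0]],[[-0.2,3.0,0],[0,0,0]],[[-0.2,3.0,0],[0,0,0]]])

```text
clock: 14.4
position: [0.5496, -0.0222, 0.0148]
ee_rot: [1.118, 1.261, -1.121]
force: [0.7, -3.9, 1.2]
width: 0.175
```

```bash
sed -i 's/np.linspace(-.12,-.1,10)-.0/np.linspace(-.1,-.08,10)/; s/np.linspace(-.12,-.105,10)/np.linspace(-.1,-.08,10)/' edge.py; cat >> edge.py <<'E'
from tool import go
x0,y0=95,165
f=cv2.resize(im["frame"][y0:y0+84,x0:x0+112],(800,600),interpolation=cv2.INTER_CUBIC)
for q in ([(-.062,.0725,.035),(0,.0725,.035)],[(-.16,.0725,.04),(-.07,.0725,.04)],[(-.16,-.0725,.04),(0,-.0725,.04)]):
    P=[tuple(map(int,((proj(im,(*(b+u*x+v*y),z))-[x0,y0]+.5)*800/112))) for x,y,z in q]
    cv2.line(f,P[0],P[1],(0,255,0),1)
cv2.imwrite("pics/g_top.png",f)
go(*(b+u*(-.10-.118)),.0145,a+np.pi/2)
E
python3 edge.py
```

```text
rail
[[55, 46, 95, 162], [57, 46, 96, 163], [59, 46, 96, 164], [61, 46, 97, 165], [63, 46, 98, 166], [65, 47, 99, 167], [67, 49, 101, 170], [69, 56, 108, 173], [71, 65, 119, 178], [73, 75, 133, 187], [75, 84, 145, 196], [77, 87, 152, 203], [79, 87, 152, 202], [81, 84, 146, 194], [83, 76, 132, 176], [85, 64, 112, 155], [87, 53, 97, 145], [89, 48, 93, 150], [91, 46, 95, 160], [93, 46, 98, 168], [95, 46, 100, 171], [97, 46, 101, 173], [99, 47, 102, 175]]
tray
[[55, 93, 106, 116], [57, 92, 106, 116], [59, 93, 106, 116], [61, 94, 107, 117], [63, 95, 108, 118], [65, 95, 108, 118], [67, 91, 104, 115], [69, 80, 95, 112], [71, 66, 85, 114], [73, 54, 84, 130], [75, 49, 91, 150], [77, 47, 97, 166], [79, 47, 102, 175], [81, 48, 104, 178], [83, 48, 104, 179], [85, 48, 105, 180], [87, 48, 104, 179], [89, 47, 103, 178], [91, 47, 102, 176], [93, 47, 101, 174], [95, 47, 101, 173], [97, 47, 100, 172], [99, 47, 100, 172]]
tray far [[-99, 44, 92, 156], [-97, 44, 93, 158], [-95, 44, 94, 160], [-93, 45, 94, 160], [-91, 45, 94, 160], [-89, 44, 93, 159], [-87, 45, 93, 158], [-85, 45, 93, 158], [-83, 45, 93, 159], [-81, 46, 94, 161], [-79, 46, 95, 163], [-77, 49, 97, 163], [-75, 55, 98, 160], [-73, 63, 100, 153], [-71, 71, 100, 142], [-69, 74, 96, 124], [-67, 72, 87, 106], [-65, 66, 78, 91], [-63, 62, 73, 84], [-61, 66, 76, 86], [-59, 73, 84, 95], [-57, 82, 94, 104], [-55, 88, 100, 110]]
t 14.45 pos [ 0.5496 -0.0222  0.0149] tilt [ 0.001 -0.003 -1.   ] jaw deg 6.9 J [ 0.22  0.62 -0.39  1.94  0.37  0.66 -0.28] F [ 0.7 -4.4  1.6] w 0.174
shift cm [-0.78  5.15 -0.04] turn deg [0.19 0.06 0.04]
```

View pics/g_top.png

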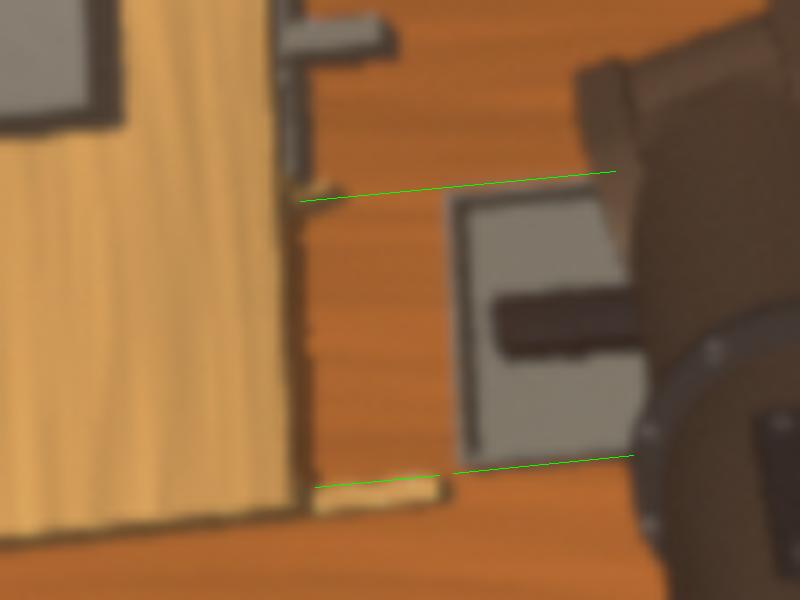

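The tray now sits centred within 0.5 mm of the rail line, with its edges parallel. Advancing slowly into the rail.

servo_tool(plan=[[[-0.05,0.4,0],[0,0,0]],[[-0.1,0.9,0],[0,0,0]],[[-0.17,1.4,0],[0,0,0]],[[-0.23,1.9,0],[0,0,0]],[[-0.29,2.4,0],[0,0,0]],[[-0.35,2.9,0],[0,0,0]],[[-0.41,3.4,0],[0,0,0]],[[-0.48,3.9,0],[0,0,0]],[[-0.54,4.4,0],[0,0,0]],[[-0.6,4.9,0],[0,0,0]],[[-0.6,4.9,0],[0,0,0]]])

```text
clock: 15.55
position: [0.5435, 0.0271, 0.0149]
ee_rot: [1.117, 1.261, -1.121]
force: [0.6, -2.8, 2.6]
width: 0.174
```

```bash
sed -i 's/^for nm,xs/for nm,xs in ():\n  pass\nfor nm,xs/' edge.py; python3 edge.py | tail -2;  python3 look.py i -.06
```

```text
t 15.6 pos [0.5435 0.0271 0.0149] tilt [ 0.001 -0.003 -1.   ] jaw deg 6.9 J [ 0.13  0.61 -0.39  1.95  0.37  0.65 -0.37] F [-0.3 -1.8  3.5] w 0.17
shift cm [-0.17  0.22 -0.04] turn deg [0.18 0.05 0.02]
tray by tool [0.52929616 0.14421674] 1.6915786335097716 bay frame [-0.10240681 -0.0014249 ] -0.000421366490228392
scene [0.53045858 0.14758927 1.69568902] 0.7433595061302185 [-0.09919958 -0.00298656] 0.003689015487488456
top [0.51538801 0.18496756 1.04440223] 0.4467594027519226 [-0.06027335  0.00745415] -0.6475977746692416
t 15.8 pos [0.5436 0.0271 0.0149] tilt [ 0.001 -0.003 -1.   ] jaw deg 6.9 J [ 0.13  0.61 -0.39  1.95  0.37  0.65 -0.37] F [-0.8 -0.3  3.1] w 0.17
shift cm [-0.65  4.19 -0.04] turn deg [0.17 0.05 0.03]
```

View pics/g_top.png

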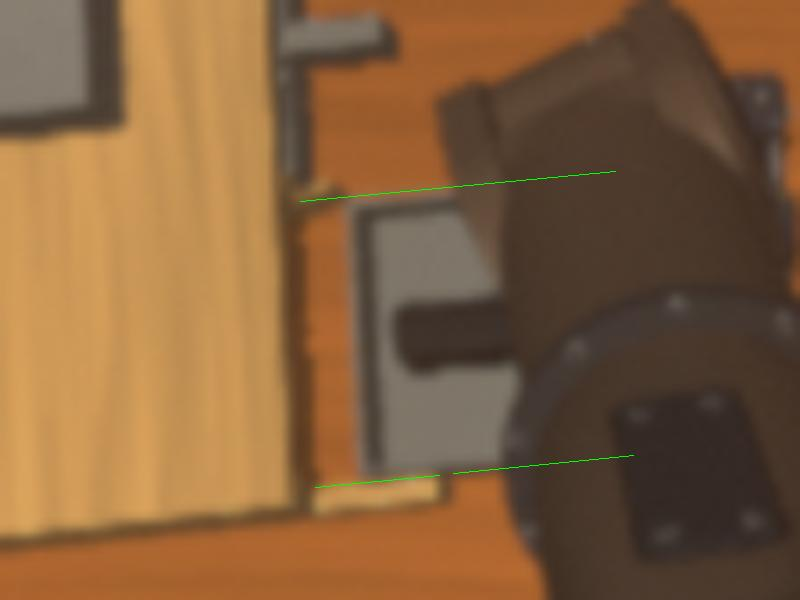

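View pics/i_scene.png

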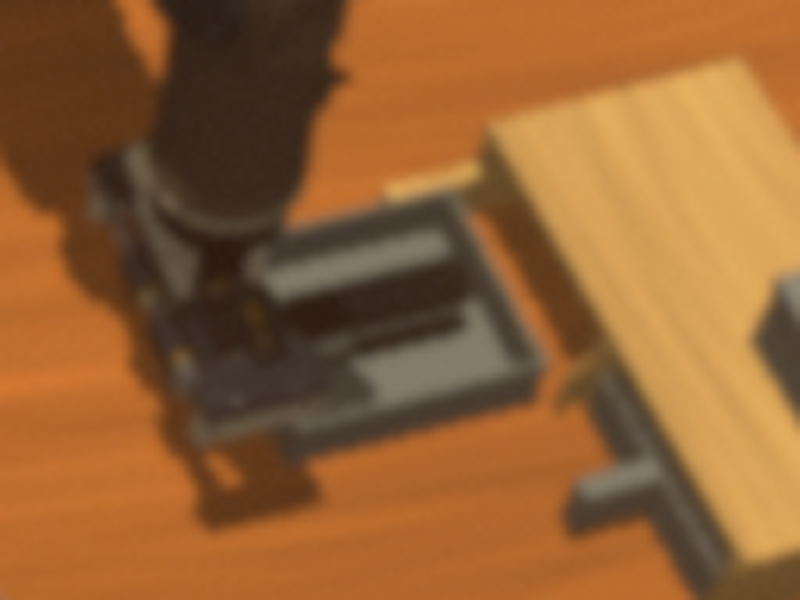

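The tray is alongside the rail, clear of the lip, with no side force. Continuing into the mouth.

servo_tool(plan=[[[-0.05,0.4,0],[0,0,0]],[[-0.1,0.8,0],[0,0,0]],[[-0.15,1.2,0],[0,0,0]],[[-0.2,1.6,0],[0,0,0]],[[-0.24,2.0,0],[0,0,0]],[[-0.29,2.4,0],[0,0,0]],[[-0.34,2.8,0],[0,0,0]],[[-0.39,3.2,0],[0,0,0]],[[-0.44,3.6,0],[0,0,0]],[[-0.49,4.0,0],[0,0,0]],[[-0.54,4.4,0],[0,0,0]]])

```text
clock: 16.9
position: [0.5383, 0.0696, 0.0149]
ee_rot: [1.118, 1.259, -1.123]
force: [0.3, -7.3, 4.4]
width: 0.173
```

```bash
python3 edge.py | tail -2
```

```text
t 16.95 pos [0.5382 0.0707 0.0149] tilt [ 0.001 -0.004 -1.   ] jaw deg 6.9 J [ 0.04  0.61 -0.38  1.95  0.37  0.65 -0.45] F [ 0.6 -6.1  2.9] w 0.174
shift cm [ 0.37 -4.14 -0.04] turn deg [0.22 0.05 0.06]
```

View pics/g_top.png

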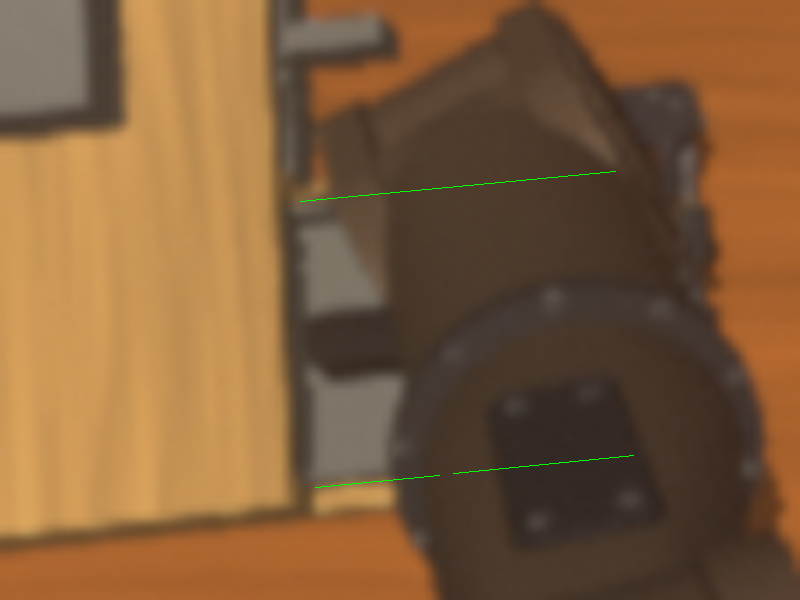

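The tray's nose is in the mouth, and only friction shows (about 6 N along y). Continuing.

servo_tool(plan=[[[-0.05,0.4,0],[0,0,0]],[[-0.1,0.8,0],[0,0,0]],[[-0.15,1.2,0],[0,0,0]],[[-0.2,1.6,0],[0,0,0]],[[-0.24,2.0,0],[0,0,0]],[[-0.29,2.4,0],[0,0,0]],[[-0.34,2.8,0],[0,0,0]],[[-0.39,3.2,0],[0,0,0]],[[-0.44,3.6,0],[0,0,0]],[[-0.49,4.0,0],[0,0,0]]])

```text
clock: 17.95
position: [0.5335, 0.1092, 0.0149]
ee_rot: [1.117, 1.259, -1.124]
force: [-0.4, -7.4, 5.2]
width: 0.17
```

```bash
python3 look.py j 0.08
```

```text
tray by tool [0.51919906 0.22749473] 1.6906522477110593 bay frame [-0.01851896 -0.00147078] -0.0013477522889406846
scene [0.53469799 0.21327913 2.48954306] 0.4665178656578064 [-0.0345042  -0.01513723] 0.7975430623046569
t 18.15 pos [0.5333 0.1104 0.0149] tilt [ 0.001 -0.004 -1.   ] jaw deg 6.9 J [-0.03  0.61 -0.38  1.95  0.36  0.65 -0.52] F [-0.2 -3.8  2.9] w 0.174
shift cm [-1.32  9.76 -0.04] turn deg [0.24 0.05 0.08]
```

View pics/j_scene.png

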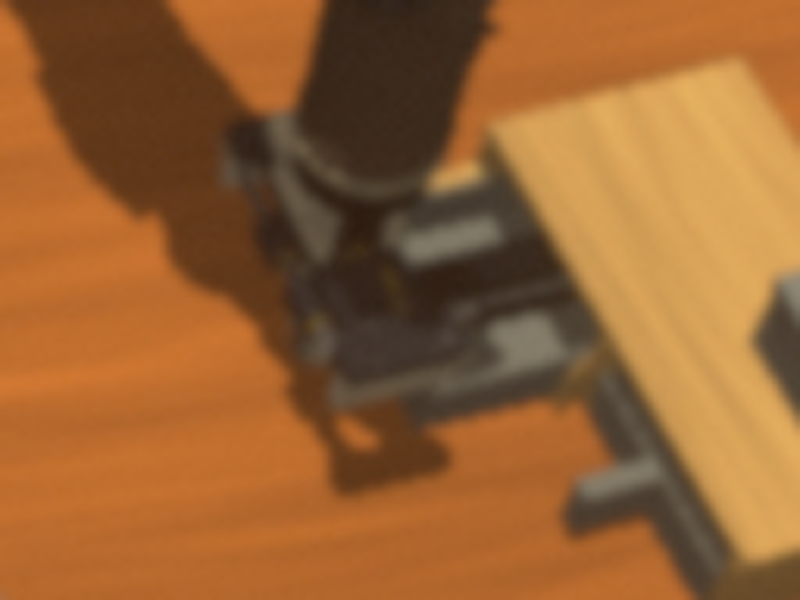

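The tray is going in straight, with the stapler upright between the rim and the roof edge. Continuing.

servo_tool(plan=[[[-0.05,0.4,0],[0,0,0]],[[-0.1,0.8,0],[0,0,0]],[[-0.16,1.3,0],[0,0,0]],[[-0.22,1.8,0],[0,0,0]],[[-0.28,2.3,0],[0,0,0]],[[-0.34,2.8,0],[0,0,0]],[[-0.4,3.3,0],[0,0,0]],[[-0.46,3.8,0],[0,0,0]],[[-0.53,4.3,0],[0,0,0]],[[-0.59,4.8,0],[0,0,0]]])

```text
clock: 19.15
position: [0.5276, 0.1569, 0.0149]
ee_rot: [1.117, 1.258, -1.124]
force: [1.6, -7.0, 5.0]
width: 0.173
```

servo_tool(plan=[[[-0.05,0.4,0],[0,0,0]],[[-0.1,0.8,0],[0,0,0]],[[-0.15,1.2,0],[0,0,0]],[[-0.2,1.6,0],[0,0,0]],[[-0.24,2.0,0],[0,0,0]],[[-0.29,2.4,0],[0,0,0]],[[-0.34,2.8,0],[0,0,0]],[[-0.4,3.3,0],[0,0,0]]])

```text
clock: 19.95
position: [0.5239, 0.1879, 0.0149]
ee_rot: [1.117, 1.256, -1.127]
force: [0.9, -8.6, 6.5]
width: 0.175
```

```bash
python3 look.py k 0.08
```

```text
tray by tool [0.50962262 0.30680467] 1.6891276234271453 bay frame [ 0.06136701 -0.00155373] -0.0028723765728546624
scene [0.49614619 0.23252029 2.64483312] 0.025428690016269684 [-0.01074301  0.02080534] 0.9528331151197651
t 20.15 pos [0.5236 0.1896 0.0149] tilt [ 0.001 -0.006 -1.   ] jaw deg 6.8 J [-0.18  0.62 -0.37  1.92  0.36  0.67 -0.66] F [-0.7 -3.7  3.8] w 0.171
shift cm [-0.35  1.83 -0.04] turn deg [0.35 0.03 0.17]
```

View pics/k_scene.png

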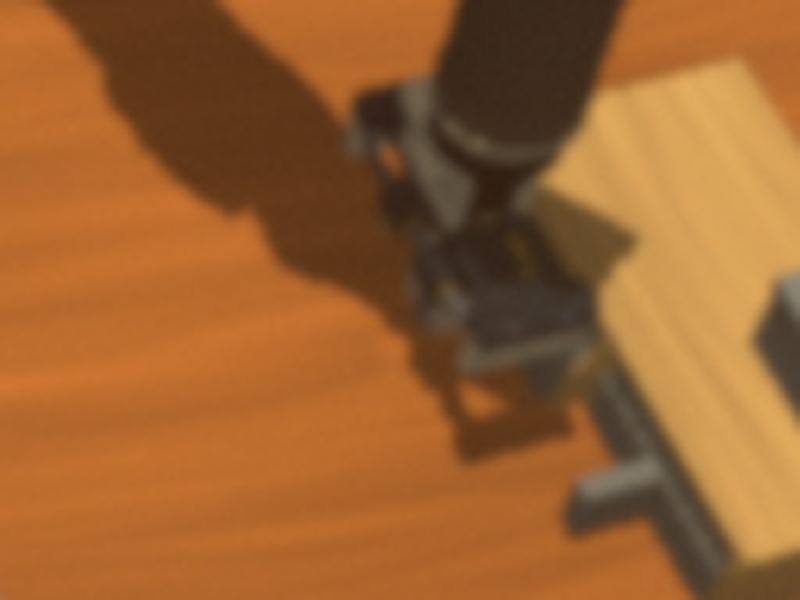

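About 18 mm to go. Moving in small steps and watching the force.

servo_tool(plan=[[[-0.03,0.3,0],[0,0,0]],[[-0.07,0.6,0],[0,0,0]],[[-0.11,0.9,0],[0,0,0]],[[-0.15,1.2,0],[0,0,0]],[[-0.17,1.4,0],[0,0,0]],[[-0.17,1.4,0],[0,0,0]]])

```text
clock: 20.75
position: [0.5219, 0.2027, 0.0148]
ee_rot: [1.117, 1.257, -1.126]
force: [1.6, -7.1, 5.5]
width: 0.174
```

servo_tool(plan=[[[-0.01,0.1,0],[0,0,0]],[[-0.02,0.2,0],[0,0,0]],[[-0.04,0.3,0],[0,0,0]],[[-0.04,0.3,0],[0,0,0]]])

```text
clock: 21.15
position: [0.5217, 0.204, 0.0149]
ee_rot: [1.116, 1.255, -1.128]
force: [0.4, -7.9, 6.9]
width: 0.17
```

servo_tool(plan=[[[-0.03,0.2,0],[0,0,0]],[[-0.04,0.3,0],[0,0,0]],[[-0.05,0.4,0],[0,0,0]],[[-0.05,0.4,0],[0,0,0]],[[-0.05,0.4,0],[0,0,0]]])

```text
clock: 21.65
position: [0.5213, 0.2063, 0.0148]
ee_rot: [1.115, 1.254, -1.13]
force: [1.2, -8.3, 6.3]
width: 0.171
```

servo_tool(plan=[[[-0.02,0.2,0],[0,0,0]],[[-0.04,0.4,0],[0,0,0]],[[-0.06,0.5,0],[0,0,0]],[[-0.06,0.5,0],[0,0,0]],[[-0.06,0.5,0],[0,0,0]]])

```text
clock: 22.15
position: [0.5209, 0.2094, 0.0149]
ee_rot: [1.114, 1.252, -1.132]
force: [1.2, -9.1, 7.5]
width: 0.174
```

servo_tool(plan=[[[-0.02,0.2,0],[0,0,0]],[[-0.04,0.4,0],[0,0,0]],[[-0.06,0.5,0],[0,0,0]],[[-0.06,0.5,0],[0,0,0]],[[-0.06,0.5,0],[0,0,0]]])

```text
clock: 22.65
position: [0.5208, 0.2094, 0.0148]
ee_rot: [1.111, 1.247, -1.137]
force: [1.0, -17.4, 10.4]
width: 0.177
```

```bash
python3 look.py l 0.08
```

```text
tray by tool [0.50768472 0.32670845] 1.6824431095024568 bay frame [ 0.08135909 -0.00203655] -0.009556890497543158
t 22.85 pos [0.5208 0.2094 0.0148] tilt [-0.001 -0.02  -1.   ] jaw deg 6.4 J [-0.23  0.63 -0.36  1.9   0.36  0.69 -0.7 ] F [  1.3 -17.4  11. ] w 0.17
shift cm [-0.07 -0.15 -0.03] turn deg [ 1.14 -0.04  0.55]
```

View pics/l_scene.png

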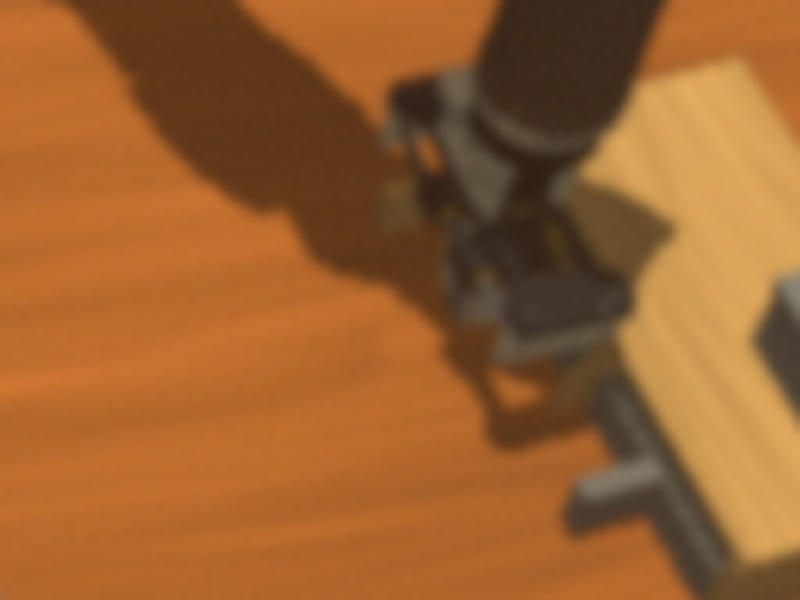

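View pics/l_top.png

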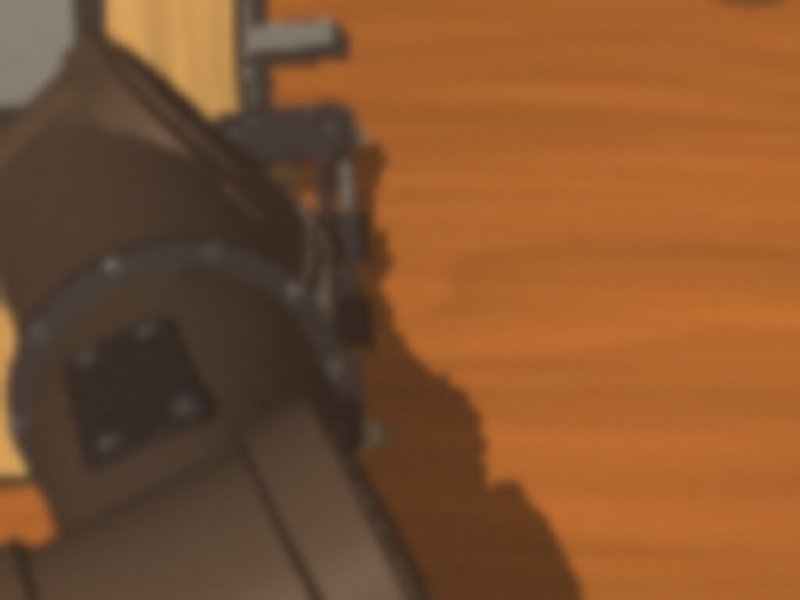

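Motion stopped with the force rising to 17 N at the expected depth (0.081 against 0.080), so the tray is against the back wall. Relax, release and look.

servo_tool(plan=[[[0,0,0],[0,0,0]],[[0,0,0],[0,0,0]]])

```text
clock: 23.05
position: [0.5209, 0.2092, 0.0148]
ee_rot: [1.111, 1.247, -1.137]
force: [0.6, -5.7, 4.1]
width: 0.173
```

servo_tool(plan=[[[0,0,0],[0,0,0]],[[0,0,0],[0,0,0]],[[0,0,0],[0,0,0]],[[0,0,0],[0,0,0]]], grip=0.45)

```text
clock: 23.45
position: [0.5206, 0.2097, 0.0147]
ee_rot: [1.111, 1.247, -1.137]
force: [0.0, 0.6, 0.4]
width: 0.435
```

servo_tool(plan=[[[0,0,1.5],[0,0,0]],[[0,0,4],[0,0,0]],[[0,0,8],[0,0,0]],[[0,-4,12],[0,0,0]],[[-3,-8,14],[0,0,0]],[[-6,-12,14],[0,0,0]],[[-8,-16,14],[0,0,0]],[[-10,-20,14],[0,0,0]],[[-11,-24,14],[0,0,0]],[[-11,-28,14],[0,0,0]],[[-11,-32,14],[0,0,0]],[[-11,-32,14],[0,0,0]]])

```text
clock: 24.65
position: [0.4102, -0.1153, 0.1557]
ee_rot: [1.115, 1.242, -1.143]
force: [1.1, 0.7, -0.4]
width: 0.451
```

```bash
python3 - <<'E'
from h import *
for n in("scene","top"):
    im=arm.get_image(n);c=proj(im,(.55,.23,.03)).astype(int)
    cv2.imwrite(f"pics/m_{n}.png",cv2.resize(im["frame"][c[1]-36:c[1]+36,c[0]-48:c[0]+48],(800,600),interpolation=cv2.INTER_CUBIC))
E
```

```text
(no output)
```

View pics/m_scene.png

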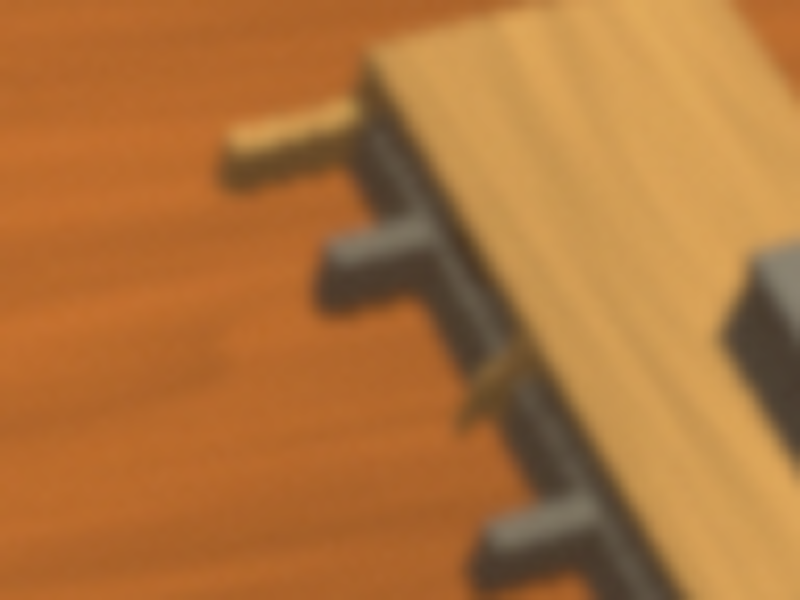

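View pics/m_top.png

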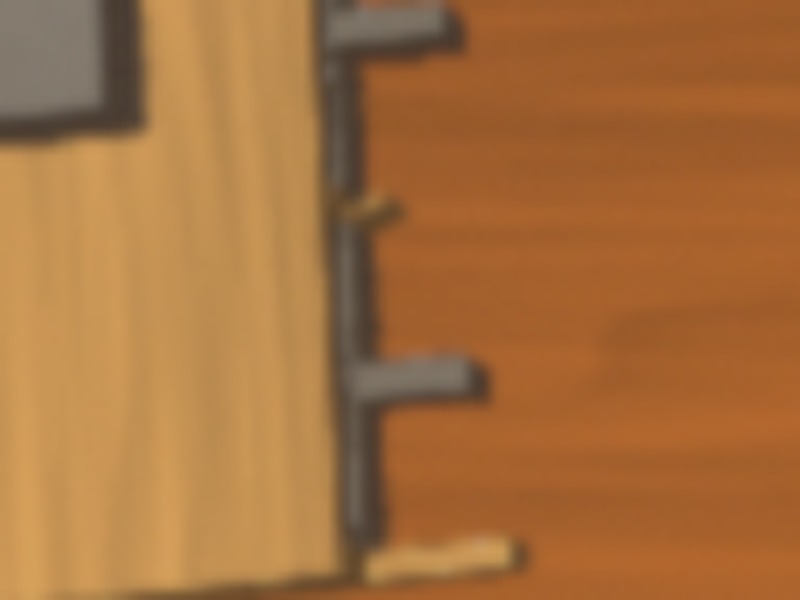

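The tray is in and its front looks nearly level with its neighbour's. I'll compare the two fronts at sub-pixel level, since ours may be 1–3 mm proud.

```bash
cat > flush.py <<'E'
from h import *
b=np.array([.5155,.2457]);a=1.692
u=np.array([np.cos(a),np.sin(a)]);v=np.array([-u[1],u[0]])
from scipy.optimize import minimize_scalar
def prof(im,xs,ys,z):
    P=np.array([[proj(im,(*(b+u*x+v*y),z)) for x in xs] for y in ys],np.float32)
    return cv2.remap(im["frame"],P[...,0],P[...,1],cv2.INTER_CUBIC).astype(float).mean(0)
for n in("top","scene"):
    im=arm.get_image(n)
    xs=np.arange(-.07,-.0299,.001)
    p1=prof(im,xs,np.linspace(-.005,.005,7)-.0015,.046);p2=prof(im,xs,np.linspace(-.162,-.152,7),.046)
    def half(p): 
        s=p[:,0]; m=(s[:5].mean()+s[-5:].mean())/2; i=np.nonzero(s>m)[0][0]; return xs[i-1]+(m-s[i-1])/(s[i]-s[i-1])*.001
    print(n,"tip ours",half(p1)*1e3,"next",half(p2)*1e3)
    xs=np.arange(-.03,.0301,.001)
    for nm,y1,y2 in(("R front +",.03,.06),("R front -",-.06,-.03)):
        A=prof(im,xs,np.linspace(y1,y2,15),.04);B=prof(im,xs,np.linspace(y1,y2,15)-.157,.04)
        g=lambda s:np.abs(np.interp(xs+s,xs,A.mean(1))-B.mean(1))[12:-12].mean()
        ss=np.arange(-.01,.0101,.0005);e=[g(s) for s in ss];print(n,nm,"shift mm (ours-next)",ss[np.argmin(e)]*1e3,min(e))
    xs=np.arange(-.03,.0301,.001)
    r=[]
    for y in(-.21,-.157,-.1,-.05,0.,.05):
        s=prof(im,xs,np.linspace(y-.01,y+.01,9),.074)[:,2]; gmax=np.argmax(np.gradient(s)); r.append((y,round(xs[gmax]*1e3,1)))
    print(n,"roof edge",r)
E
python3 flush.py
```

```text
top tip ours -49.38043478260869 next -46.56938775510203
top R front + shift mm (ours-next) -0.9999999999999922 3.694894894894891
top R front - shift mm (ours-next) -2.999999999999994 5.99219219219219
top roof edge [(-0.21, np.float64(4.0)), (-0.157, np.float64(3.0)), (-0.1, np.float64(2.0)), (-0.05, np.float64(3.0)), (0.0, np.float64(2.0)), (0.05, np.float64(1.0))]
scene tip ours -47.884374999999984 next -45.90666666666665
scene R front + shift mm (ours-next) -1.4999999999999927 1.3978978978979022
scene R front - shift mm (ours-next) -2.999999999999994 1.289489489489491
scene roof edge [(-0.21, np.float64(3.0)), (-0.157, np.float64(3.0)), (-0.1, np.float64(3.0)), (-0.05, np.float64(2.0)), (0.0, np.float64(2.0)), (0.05, np.float64(2.0))]
```

After allowing for a small bay yaw error, ours still seems about 1–1.5 mm proud, a bit more on the divider side. I'll make sure by pressing the handle's end with closed fingers.

```bash
python3 -c "
from tool import *
b=np.array([.5155,.2457]);a=1.688
u=np.array([np.cos(a),np.sin(a)]);v=np.array([-u[1],u[0]])
go(*(b-u*.085-v*.0015),.018,a+np.pi/2)"
```

```text
t 24.85 pos [ 0.4108 -0.1091  0.1552] tilt [-0.    -0.019 -1.   ] jaw deg 6.5 J [ 0.43  0.22 -0.37  2.11  0.13  0.83  0.1 ] F [0.9 1.  0.4] w 0.45
shift cm [ 11.61  27.06 -13.72] turn deg [ 1.11 -0.02  0.2 ]
```

servo_tool(plan=[[[2,4,0],[0,0,0]],[[4,8,0],[0.5,0,0]],[[6,12,0],[1.1,0,0.2]],[[8,16,-1],[1.1,0,0.2]],[[10,20,-2],[1.1,0,0.2]],[[11.6,23,-4],[1.1,0,0.2]],[[11.6,25,-7],[1.1,0,0.2]],[[11.6,26,-10],[1.1,0,0.2]],[[11.6,26,-12.7],[1.1,0,0.2]],[[11.6,26,-13.7],[1.1,0,0.2]],[[11.6,26,-13.7],[1.1,0,0.2]],[[11.6,26,-13.7],[1.1,0,0.2]]], grip=0.0)

```text
clock: 26.05
position: [0.5272, 0.1515, 0.0193]
ee_rot: [1.123, 1.262, -1.121]
force: [-0.5, -0.4, -0.1]
width: 0.007
```

servo_tool(plan=[[[-0.07,0.6,0],[0,0,0]],[[-0.15,1.2,0],[0,0,0]],[[-0.2,1.6,0],[0,0,0]],[[-0.25,2,0],[0,0,0]],[[-0.25,2,0],[0,0,0]]])

```text
clock: 26.55
position: [0.5247, 0.1724, 0.0195]
ee_rot: [1.122, 1.263, -1.12]
force: [0.2, -0.4, -0.1]
width: 0.002
```

servo_tool(plan=[[[-0.05,0.4,0],[0,0,0]],[[-0.1,0.8,0],[0,0,0]],[[-0.13,1.1,0],[0,0,0]],[[-0.13,1.1,0],[0,0,0]]])

```text
clock: 26.95
position: [0.5232, 0.1841, 0.0195]
ee_rot: [1.122, 1.263, -1.12]
force: [0.9, -0.4, 0.1]
width: 0.003
```

servo_tool(plan=[[[-0.02,0.2,0],[0,0,0]],[[-0.05,0.4,0],[0,0,0]],[[-0.05,0.4,0],[0,0,0]]])

```text
clock: 27.25
position: [0.523, 0.1863, 0.0194]
ee_rot: [1.121, 1.261, -1.122]
force: [0.9, -5.2, 1.7]
width: 0.003
```

Contact. Pressing on gently.

servo_tool(plan=[[[-0.02,0.2,0],[0,0,0]],[[-0.05,0.4,0],[0,0,0]],[[-0.07,0.6,0],[0,0,0]],[[-0.07,0.6,0],[0,0,0]]])

```text
clock: 27.65
position: [0.5229, 0.1863, 0.0194]
ee_rot: [1.119, 1.255, -1.13]
force: [-0.5, -16.3, 9.7]
width: 0.001
```

servo_tool(plan=[[[-0.02,0.2,0],[0,0,0]],[[-0.05,0.5,0],[0,0,0]],[[-0.1,0.9,0],[0,0,0]],[[-0.1,0.9,0],[0,0,0]],[[-0.1,0.9,0],[0,0,0]]])

```text
clock: 28.15
position: [0.523, 0.1863, 0.0194]
ee_rot: [1.115, 1.245, -1.141]
force: [2.0, -26.2, 13.6]
width: 0.003
```

At 26 N nothing moves (TCP y holds at 0.1863), so the tray is solidly home. Backing away and doing the final checks.

servo_tool(plan=[[[0,-0.5,0],[0,0,0]],[[0.1,-2,0],[0,0,0]],[[0.2,-4,2],[0,0,0]],[[0,-7,6],[0,0,0]],[[-3,-10,10],[0,0,0]],[[-6,-14,13],[0,0,0]],[[-9,-18,15],[0,0,0]],[[-12,-22,15],[0,0,0]],[[-12,-26,15],[0,0,0]],[[-12,-30,15],[0,0,0]],[[-12,-34,15],[0,0,0]],[[-12,-34,15],[0,0,0]]])

```text
clock: 29.35
position: [0.4023, -0.1589, 0.1694]
ee_rot: [1.119, 1.24, -1.146]
force: [0.3, 0.9, 0.1]
width: 0.006
```

```bash
python3 flush.py | grep -v roof; python3 - <<'E'
from h import *
for n in("scene","top"):
    im=arm.get_image(n);cv2.imwrite(f"pics/z_{n}.png",cv2.resize(im["frame"],(800,600),interpolation=cv2.INTER_CUBIC))
o=arm.observe();print(o["clock"],o["position"],o["force"])
E
```

```text
top tip ours -49.12888888888887 next -46.58367346938774
top R front + shift mm (ours-next) -0.9999999999999922 3.424624624624618
top R front - shift mm (ours-next) -2.999999999999994 5.238438438438436
scene tip ours -48.359999999999985 next -45.665624999999984
scene R front + shift mm (ours-next) -1.9999999999999931 1.4054054054054042
scene R front - shift mm (ours-next) -2.999999999999994 1.0150150150150117
29.55 [ 0.40311381 -0.15247238  0.16930071] [0.92471701 0.34841149 0.14073483]
```

View pics/z_scene.png

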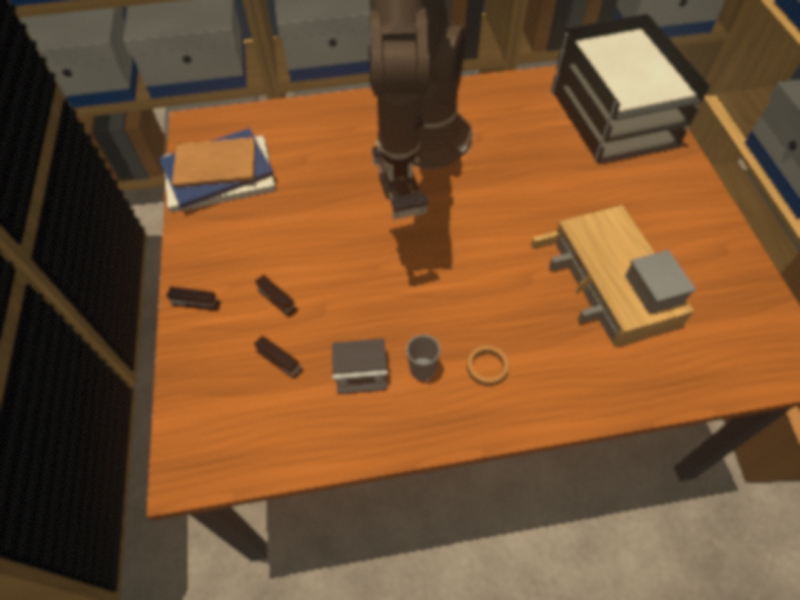

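View pics/z_top.png

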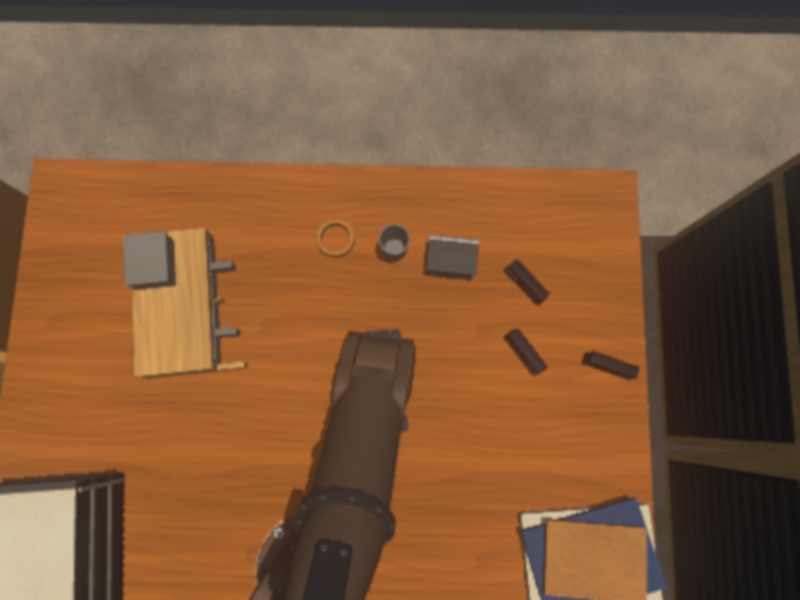

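Everything else is undisturbed. The tip comparison still reads about 2.5 mm, but that depends on the assumed bay yaw, so I'll check the roof edge's direction at sub-pixel level.

```bash
cat > roof.py <<'E'
from flush import *
for n in("top","scene"):
    im=arm.get_image(n); xs=np.arange(-.012,.0181,.0005)
    for ch in(0,1,2):
        Y=[];E=[]
        for y in np.arange(-.225,.07,.01):
            s=prof(im,xs,np.linspace(y-.004,y+.004,5),.074)[:,ch]; m=(s.min()+s[-8:].mean())/2
            i=len(s)-1-np.nonzero(s[::-1]<m)[0][0]
            if i+1<len(s): Y.append(y);E.append(xs[i]+(m-s[i])/(s[i+1]-s[i])*.0005)
        k=np.polyfit(Y,E,1);r=np.array(E)-np.polyval(k,Y);k=np.polyfit(np.array(Y)[abs(r)<.001],np.array(E)[abs(r)<.001],1)
        print(n,ch,"slope",k[0].round(4),"-> yaw part of tip diff mm",(-k[0]*157).round(2),"edge@0",(k[1]*1e3).round(2),len(Y))
E
python3 roof.py | grep slope
```

```text
top 0 slope -0.0051 -> yaw part of tip diff mm 0.79 edge@0 3.06 30
top 1 slope -0.0085 -> yaw part of tip diff mm 1.34 edge@0 1.8 30
top 2 slope -0.0096 -> yaw part of tip diff mm 1.5 edge@0 1.46 30
scene 0 slope -0.0088 -> yaw part of tip diff mm 1.38 edge@0 3.28 30
scene 1 slope -0.0069 -> yaw part of tip diff mm 1.08 edge@0 2.52 30
scene 2 slope -0.0073 -> yaw part of tip diff mm 1.15 edge@0 2.12 30
```

```bash
python3 -c "
from h import *
print(arm.observe()['clock']); print(arm.sign_off())"
```

```text
29.75
the job is handed in; nothing more can be done
None
```

The stapler is in the loose tray and the tray is fully in the empty bay. I handed the job in at 29.8 s of the 54 s allowed.

- **Stapler:** I took the look-alike nearest the base, at about (0.49, -0.34). I set it on its base in the middle of the tray, and pictures after release showed it upright. The last sight of it was upright in the tray with the front half still outside the bay. Once the tray was in, the roof hid it, so I could not check it again.
- **Tray:** I pinched the handle, lined the tray up with the rail and slid it in until it stopped at the expected depth. I released it, then pressed the handle's end with closed fingers at 26 N, and it did not move.
- **Flush check:** The images disagree slightly with that push test. After correcting for the bay's angle, our tray's front reads about 1.3 mm proud of its neighbour's. That is within the roughly 2 mm camera accuracy, so I left it.
- **Other items:** The punch, tape, pen cup and the other staplers looked unmoved in the final pictures. The robot was clear of everything when I handed in.

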